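# Clip the stop rod in, draw the sprung leg to its marker and close the cam lever

### The arm

A 6-joint arm with a two-finger parallel gripper is mounted at the origin on the work surface. World frame = base frame: x ahead of the robot, y to its left, z up, the work surface at z = 0. Lengths are in m, angles in rad, forces in N, time in s.
With the tool pointing down it reaches from about 0.275 to 0.825 m from the base axis. Payload 5.2 kg.
Tool frame: the origin (TCP) lies at the very end of the fingers, on their centre line; the grasp point (between the pads) lies 19 mm behind it (tcp_to_grasp is the distance from the TCP to the grasp point, in m); z points along the fingers, x is the direction in which the jaws open and shut, and the axes are right-handed (so a half turn about z gives the same grasp; the last joint's range is limited). The gripper opens to 93 mm and grips with 3 to 60 N. Pads are 15 mm wide; open, the fingers measure 128 mm over their backs; the gripper's body (75 mm by 188 mm) begins 65 mm behind the grasp point.
Start: joints at [-1.477, 0.259, 1.535, -0, 1.348, -0.203], TCP at [0.161, -0.526, 0.219] pointing down, gripper open.
Joint ranges: [-3.14, 3.14], [-0.91, 2.08], [0.19, 2.58], [-1.22, 4.36], [0.22, 2.71], [-3.12, 3.12]. Speed limits (rad/s): [2.57, 2.57, 3.14, 3.14, 3.14, 3.14].

### API

Orientations are given as a unit quaternion [w, x, y, z].
In Python, from workcell import state, camera, calibration, hand_in, tcp_to_grasp gives the robot as it stands. The module is installed in compiled form; this text tells all that it offers.
- The arm moves only by the tool apply_moves, never from a script. Its argument "increments" is text: rows parted by semicolons, each of 4 numbers parted by spaces: the shift along the tool's x, y, z scaled (see below), then the turn about the tool's z scaled (see below). A call has 1 to 5 rows; each row shifts and turns the pose as measured when the row begins, along the tool's axes as they then stand; what a row does not reach is not made up. The controller multiplies each number of a shift by 25 mm and each number of a turn by 0.15 rad. A row lasts 1/8 s, in which the tool goes at most 62.5 mm and 10.7 degrees, less where a joint would pass 70% of its speed; a pose out of reach is approached as far as the arm can. A call with a number of a shift or a turn outside -1 to 1 is refused whole. A call with a gripper value outside its range is refused whole. "hand" is the finger opening in mm, from 0 to 93, set as the call begins (left out, the last holds). The fingers move at their own pace and stop on an object; "squeeze" is the grip in N (left out, the last holds). Time passes only in rows, so rows that do not move let the fingers close. It gives the time, the measured TCP pose, the force and the opening at its end, in the units of the state.
- state(): the state, without advancing time (a new reading comes with each control period).
- camera(name): name is "side" or "top"; returns the picture (420x560x3 uint8, red, green, blue); there is no depth.
- calibration(name): a dict with "vfov" (degrees; the focal length in pixels is half the picture's height over the tangent of half this angle, whatever the lens; pixels are square), "cx", "cy" (the principal point, pixels), "pose" (4x4, takes a point from camera to world coordinates). Camera axes: x right, y down, z forward; pixel columns grow to the right and rows downward; lengths in m; the calibration is good to about 2 mm. A picture is of the moment at which its call begins. calibration takes no time and is no camera call.
- hand_in(): hands the job in, once; it reports no verdict.
The state is a dict: "clock": time; "joint_positions": joint angles; "qd": joint speeds; "joint_efforts": joint torques, N m; "eef_pos": TCP position; "orientation": TCP orientation; "wrist_force": force on the tool from outside, world axes, zero at the start; "moment": the same for the moment, N m; "width": opening from 0.0 (shut) to 1.0 (fully open).
Only numpy, scipy, OpenCV 4.12 (cv2) and the standard library are available. Lean on these libraries where they do the work, as an engineer would, in place of code of your own. Each camera call takes 0.05 s, during which the arm holds its last target.

### The job

Set up the bench length stop: take the brass rod from its wooden rest, push it down past the orange sprung jaw until it sits fully home in the fork clip on the sliding leg, and let go of it. Then draw the leg out until its red pointer stands over the yellow marker and, while you hold it there, slide the red cam lever fully closed towards the black lug. The spring would pull the leg back, so finish still holding the leg at the marker with the lever closed, and do not disturb the other things on the bench.

Things in the scene. Friction and masses are not known exactly. Their poses are not given: they have to be found in the camera images.
- stop: Bench length stop, fixed to the bench: dark steel base plate 360 x 170 mm, 10 mm thick, with a blue sleeve block (120 long x 60 wide, top 50 mm above the bench). Origin on the bench under the centre of the sleeve's mouth; its x axis is the direction in which the leg slides out, z is up. Base plate spans x -130 to 230, y -60 to 110 mm.
- leg: Steel leg (bar 30 mm wide, top 40 mm above the bench), slides out along +x of stop, 0 to 100 mm; same axes, and same origin when fully in (the start). A spring always pulls it in with 4 to 6 N, lever closed or not. Upright push plate across it at x 78 to 86, y -58 to 58 mm, 40 to 78 mm high: fingers astride lug and lever can push it outwards from behind.
- squeeze_point (a point): On the leg at x 62, y 0, 60 mm high: midway between lug and closed lever. Black lug (fixed to the leg; x 41 to 75, 40 to 78 mm high) has its outer face at y -16; the red lever's is at y +31 open, +16 mm closed. Fingers open 66 mm or more, centred on y 0 and closing along y, shut the lever and squeeze a stack 32 mm wide. Free for fingers from sleeve (x 0) to push plate (x 78).
- lever (a joint): Sliding cam lever (red tab with a round top). 0 = open, 0.015 m = fully closed, sliding sideways across the leg towards the lug (-y of the leg). Starts open, at 0 to 0.003; stiff by friction, 4 N to move, stays where it is put.
- lever_tab (a point): Centre of the red lever tab, 34 (along the leg) x 12 (across) x 38 mm high; moves with it.
- pointer (a point): Top of the red pointer bar at its place over the white scale, 40 mm above the bench; it sticks out from under the push plate towards +y of the leg and moves with the leg. 82 mm along x from the leg's origin, 78 mm along y.
- marker: Yellow marker clip, 10 mm wide along the slide, on the white scale rail beside the leg (78 mm to its +y side). Its origin lies on the bench under its centre; axes as stop. The leg is at its length when the pointer's x equals the marker's x along the stop's x axis. The leg must come out 35 to 75 mm for this.
- clip_seat (a point): Centre of the seated rod: 70 mm above the bench, x 135, y 0 on the leg, its axes. The rod lies along y in two grey forks, 14 mm wide, at y -45 and +45: floors 64 mm high, tall back prongs on the sleeve side (to 102 mm), jaw on the outer side. Between the forks all is free under the rod down to the crossbar (40 mm): hold the rod by its middle, fingers closing along x.
- jaw (a joint): Orange sprung jaw, smooth, over both forks, hinged about the leg's y axis at x 158, 40 mm high: 0 = closed, grows (rad) as it swings outwards. Its sloped noses begin about 100 mm above the bench and reach over the seated rod; pressing the rod straight down (some 5 to 10 N) pushes it aside and it springs back to 0.
- rod: Brass stop rod, 12 mm diameter, 150 mm long, 0.1 to 0.2 kg; origin at its centre, x axis along the rod (either way round is fine). Starts lying in the notches of the wooden rest, its centre 55 mm above the bench.
- rest: Wooden rod rest, fixed: base 140 x 60 x 8 mm, two notched uprights 14 mm thick at x = -52 and +52 mm, up to 58 mm high; the rod lies along its x axis. Origin on the bench under its centre.
- paper_roll: White paper roll standing on end, 110 mm diameter, 115 mm high; leave alone. Origin at the centre of its underside.
- file_case: Grey needle-file case lying flat, 100 x 75 x 22 mm; leave alone. Origin at the centre of its underside.
- jar_lid: Small white plastic dish, 64 mm across, 18 mm high; leave alone. Origin at the centre of its underside.
- mallet: Small mallet lying down, wooden handle 140 mm, black head 90 x 35 x 26 mm; leave alone. Origin under the middle of the handle.
Not all that is in view belongs to the job. Of the things that look like the rod, the smallest one is meant.

How it is judged:
By the outcome, as a careful person would: the job done as asked, in the order asked, and still so for the second after the job is handed in, while the arm keeps its last pose, push and grip.
It also fails if it takes over 58 s, if anything falls off the work surface, if the arm or the gripper's body presses on something with over 40 N, if the wrist force passes 120 N, or if a joint passes its speed limit or range.

## Working session

There is one attempt and no reset: what is moved stays moved. The work goes in short steps, Python scripts to look and compute and a tool call to move; the robot and the scene stay as the last step left them, time stands still between calls to the robot, and variables do not carry over. Pictures are saved under pics/ and viewed, and the job is handed in when it is done.

Besides the shell and the picture viewer there is one more tool, called after "Request:" as name(argument=value, ...) on one line, values as JSON. apply_moves: Moves the arm, as the interface text tells. Shifts and turns lie within -1 to 1; 1 stands for 25 mm of shift or 0.15 rad of turn. Its arguments: {"type":"object","properties":{"increments":{"type":"string"},"hand":{"type":"number"},"squeeze":{"type":"number"}},"required":["increments"]}

```bash
mkdir -p pics; ls; python3 - <<'E'
from workcell import state, camera, calibration, tcp_to_grasp
import cv2,numpy as np
print(tcp_to_grasp if not callable(tcp_to_grasp) else tcp_to_grasp())
print(state())
for n in("side","top"):
    im=camera(n); cv2.imwrite(f"pics/{n}0.png",im[:,:,::-1]); c=calibration(n); print(n,c)
E
```

```text
pics
0.0188
{'clock': 0.0, 'joint_positions': array([-1.47676680e+00,  2.59351012e-01,  1.53606978e+00,  9.97746166e-06,
        1.34802340e+00, -2.02802608e-01]), 'qd': array([-0.0001095 , -0.00082583, -0.000647  ,  0.00066742,  0.00069823,
        0.00210922]), 'joint_efforts': array([ 3.67584735e-04, -4.37305820e+01, -2.83998960e+01,  7.18266657e-02,
        4.11225948e-02, -1.54809986e-04]), 'eef_pos': array([ 0.16084257, -0.52538011,  0.21781876]), 'orientation': array([-6.92482257e-04,  8.03893379e-01, -5.94772712e-01, -6.14443399e-04]), 'wrist_force': array([-0.88761263,  0.11846369,  0.54342558]), 'moment': array([ 0.00583866,  0.05589334, -0.00430571]), 'width': 0.997860859997902}
side {'vfov': 50.353909755940194, 'cx': 279.9197832394778, 'cy': 210.258701231192, 'pose': array([[-0.75274875, -0.43772465,  0.49169753, -0.05700731],
       [-0.65827129,  0.49261256, -0.56922032,  0.78625892],
       [ 0.00694539, -0.75215025, -0.65895505,  0.83604962],
       [ 0.        ,  0.        ,  0.        ,  1.        ]])}
top {'vfov': 43.93962598860808, 'cx': 270.56108074967017, 'cy': 211.52614367517745, 'pose': array([[-0.11961481, -0.96929784,  0.2148348 ,  0.26412611],
       [-0.99280968,  0.11778419, -0.02135026,  0.14423193],
       [-0.00460938, -0.21584388, -0.97641701,  1.29138449],
       [ 0.        ,  0.        ,  0.        ,  1.        ]])}
```

View pics/side0.png

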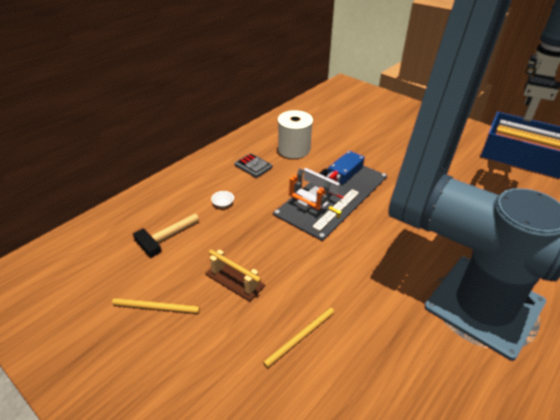

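View pics/top0.png

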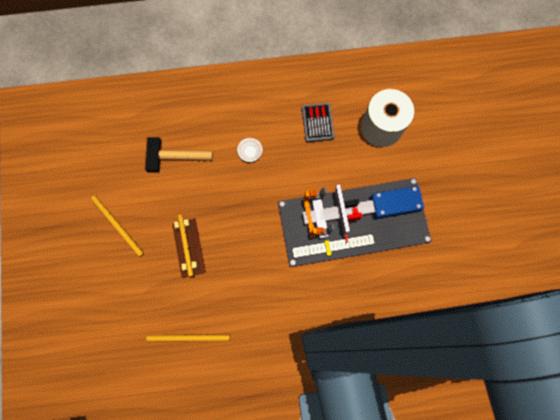

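The side and top views show three rod-like things. In the top view they are a loose rod at (118,225), a loose rod at (188,338), and one in the wooden rest at (186,245). I choose the one in the rest, since it looks shortest and lies in the notches. A close crop comes next, to check this and take the measurements.

```bash
cat > h.py <<'E'
import numpy as np,cv2
from workcell import state,camera,calibration
def ray(n,u,v):
    c=calibration(n); f=210/np.tan(np.radians(c['vfov'])/2)
    P=np.array(c['pose']); d=P[:3,:3]@np.array([(u-c['cx'])/f,(v-c['cy'])/f,1.]); return P[:3,3],d
def onz(n,u,v,z):
    o,d=ray(n,u,v); return o+d*(z-o[2])/d[2]
def proj(n,p):
    c=calibration(n); f=210/np.tan(np.radians(c['vfov'])/2); P=np.array(c['pose'])
    q=P[:3,:3].T@(np.asarray(p)-P[:3,3]); return np.array([c['cx']+f*q[0]/q[2],c['cy']+f*q[1]/q[2]])
def tri(u1,v1,u2,v2):  # side, top
    o1,d1=ray('side',u1,v1);o2,d2=ray('top',u2,v2)
    d1/=np.linalg.norm(d1);d2/=np.linalg.norm(d2)
    A=np.stack([d1,-d2],1);t=np.linalg.lstsq(A,o2-o1,rcond=None)[0]
    a=o1+d1*t[0];b=o2+d2*t[1];return (a+b)/2,np.linalg.norm(a-b)
def crop(im,x0,y0,w,h,s,name):
    cv2.imwrite(name,cv2.resize(im[y0:y0+h,x0:x0+w,::-1],None,fx=s,fy=s,interpolation=cv2.INTER_CUBIC))
E
python3 - <<'E'
from h import *
im=cv2.imread('pics/top0.png')[:,:,::-1]; hsv=cv2.cvtColor(np.ascontiguousarray(im),cv2.COLOR_RGB2HSV)
crop(im,270,170,170,105,4.6,'pics/c_stop.png'); crop(im,80,180,160,170,3.5,'pics/c_rest.png')
s=cv2.imread('pics/side0.png')[:,:,::-1]; crop(s,260,140,135,100,5.5,'pics/c_side.png')
# brass
for nm,I in(('top',im),('side',s)):
    H=cv2.cvtColor(np.ascontiguousarray(I),cv2.COLOR_RGB2HSV)
    m=cv2.inRange(H,(18,150,120),(32,255,255))
    n,l,st,ce=cv2.connectedComponentsWithStats(m)
    for i in range(1,n):
        if st[i,4]>40:
            r=cv2.minAreaRect(np.argwhere(l==i)[:,::-1].astype(np.float32)); print(nm,st[i],ce[i].round(1),r)
m=cv2.inRange(hsv,(100,150,60),(130,255,255)); n,l,st,ce=cv2.connectedComponentsWithStats(m)
for i in range(1,n):
    if st[i,4]>100: print('blue',st[i],ce[i],cv2.minAreaRect(np.argwhere(l==i)[:,::-1].astype(np.float32)))
E
```

```text
top [160 152  51   5 212] [186.6 153.9] ((185.0, 154.0), (4.0, 50.0), 90.0)
top [ 91 196  52  60 429] [116.8 225.8] ((116.68923950195312, 225.6846466064453), (75.92759704589844, 5.772670745849609), 49.82076644897461)
top [178 215  19  62 320] [185.4 246.1] ((186.8099822998047, 245.16998291015625), (61.94255828857422, 12.586502075195312), 81.8698959350586)
top [324 240   8  16  66] [327.4 247.7] ((327.5810852050781, 247.48648071289062), (15.617903709411621, 5.260767936706543), 80.53767395019531)
top [146 335  84   6 481] [188.5 337.6] ((187.5, 337.5), (5.0, 83.0), 90.0)
side [498 126  62  21 388] [528.8 135.4] ((528.7647705078125, 135.44119262695312), (63.786869049072266, 6.305926322937012), 14.03624439239502)
side [209 250  51  32 262] [234.9 265.3] ((233.96925354003906, 265.0538635253906), (57.30404281616211, 6.325770854949951), 29.744882583618164)
side [112 299  87  14 521] [155.6 304.9] ((155.01449584960938, 304.8573913574219), (86.36811065673828, 6.357043266296387), 5.806726932525635)
side [264 308  70  59 562] [297.9 337. ] ((298.68389892578125, 336.49835205078125), (6.747416019439697, 86.6827621459961), 50.82633972167969)
blue [ 372  186   51   31 1046] [397.18833652 201.38145315] ((397.06756591796875, 201.40541076660156), (24.166650772094727, 48.33330154418945), 80.53767395019531)
```

View pics/c_stop.png

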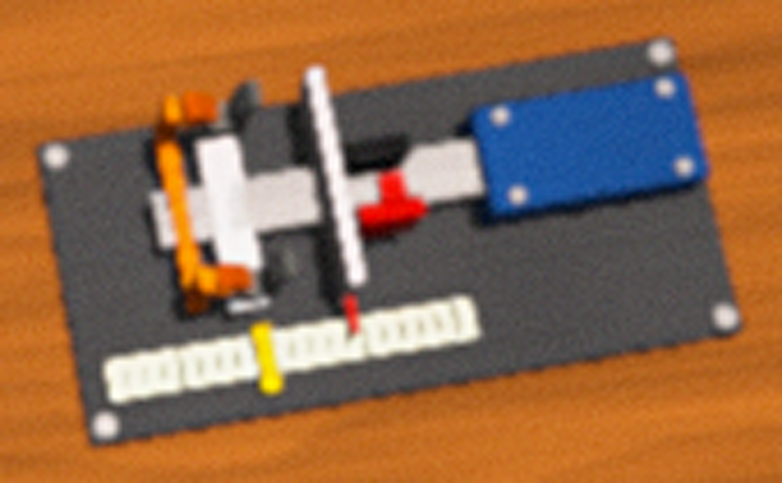

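View pics/c_rest.png

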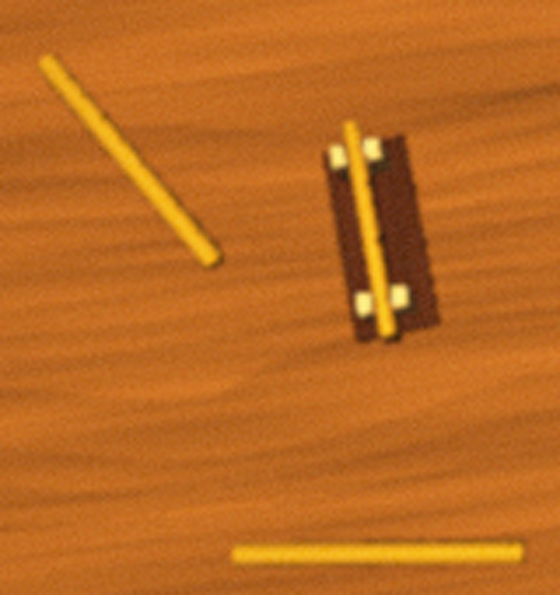

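View pics/c_side.png

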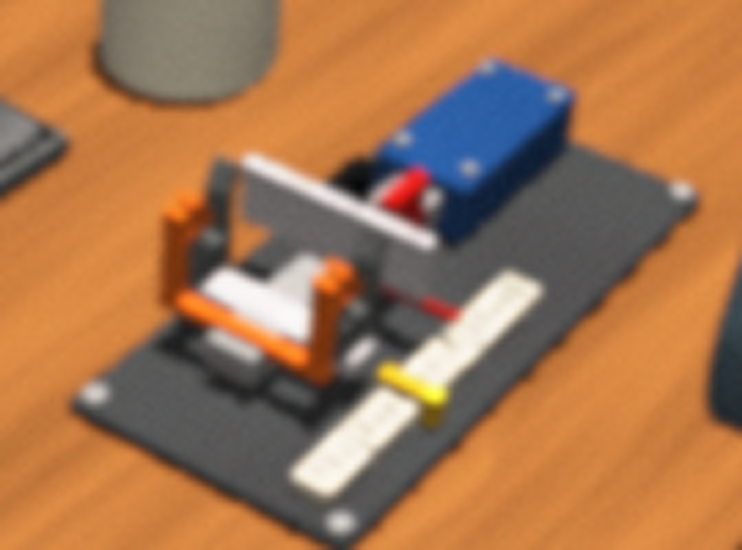

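The crops confirm the choice: the rod in the rest (top 186,245) is the smallest, about 62 px long against about 76 and 83 px for the others. The stop shows the lever open (red, 358,215), the pointer (346,239) and the marker (327,248). The leg slides to image left.

```bash
python3 - <<'E'
from h import *
im=cv2.imread('pics/top0.png'); s=cv2.imread('pics/side0.png')
sc=np.array([(660,52),(725,317),(105,425),(55,156)])/4.6+np.array([270,170])-0.4
P=np.array([onz('top',u,v,.012) for u,v in sc]); print('screws',P.round(4))
ss=np.array([(682,190),(341,522),(95,392)])/5.5+np.array([260,140])-0.4
print('screws side',np.array([onz('side',u,v,.012) for u,v in ss]).round(4))
c=P.mean(0); ax=(P[3]-P[0])+(P[2]-P[1]); ax/=np.linalg.norm(ax); ay=np.array([-ax[1],ax[0],0])
print('lens',np.linalg.norm(P[3]-P[0]),np.linalg.norm(P[1]-P[0]),'yaw',np.degrees(np.arctan2(ax[1],ax[0])))
O=c-.05*ax-.025*ay; O[2]=0; print('O',O)
def loc(p): d=p-O; return np.array([d@ax,d@ay,p[2]])*1000
bs=np.array([(500,116),(665,88),(684,166),(517,195)])/4.6+np.array([270,170])-.4
B=np.array([onz('top',u,v,.051) for u,v in bs]); print('blue',[loc(b).round(1) for b in B],loc(B.mean(0)))
print('blue axis', np.degrees(np.arctan2(*(B[0]-B[1]+B[3]-B[2])[[1,0]])))
print('pushplate ends',[loc(onz('top',u/4.6+269.6,v/4.6+169.6,.078)).round(1) for u,v in((316,75),(358,277))])
print('pointer',loc(onz('top',346.3,240.5,.040)))
print('marker top z.04',loc(onz('top',327.4,247.5,.04)), 'z.03',loc(onz('top',327.4,247.5,.03)))
print('mk/pointer side', loc(onz('side',412/5.5+259.6,383/5.5+139.6,.04)),loc(onz('side',440/5.5+259.6,308/5.5+139.6,.04)))
for e in [tri(209+2,253,182,216),tri(257,279,191,275)]: print('rod end tri',e)
for u,v in((350/3.5+79.6,122/3.5+179.6),(389/3.5+79.6,337/3.5+179.6)): print('rod end',onz('top',u,v,.055))
for u,v in((209,252),(258.5,279.5)): print('side rod end',onz('side',u,v,.055))
for t in((116.7,225.7,75.9,49.8),(187.5,337.5,83,0)):
    a=np.radians(t[3]);d=np.array([np.cos(a),np.sin(a)])*t[2]/2
    print('other len',np.linalg.norm(onz('top',t[0]+d[0],t[1]+d[1],.006)-onz('top',t[0]-d[0],t[1]-d[1],.006)))
np.save('frame.npy',np.array([O,ax,ay]))
E
```

```text
screws [[ 0.5811 -0.2536  0.012 ]
 [ 0.4305 -0.262   0.012 ]
 [ 0.4127  0.078   0.012 ]
 [ 0.5628  0.0862  0.012 ]]
screws side [[ 0.4298 -0.2661  0.012 ]
 [ 0.4118  0.0745  0.012 ]
 [ 0.5625  0.082   0.012 ]]
lens 0.3403326240514868 0.15089396858692422 yaw 93.03637415055981
O [ 0.52440205 -0.13644931  0.        ]
blue [array([-15.2, -21.7,  51. ]), array([-105.4,  -21.5,   51. ]), array([-105.5,   22. ,   51. ]), array([-14.8,  22.1,  51. ])] [-60.22783768   0.23614991  51.        ]
blue axis 93.0062993889816
pushplate ends [array([ 81.6, -54.2,  78. ]), array([81.9, 55. , 78. ])]
pointer [83.27002185 74.44138905 40.        ]
marker top z.04 [131.84273877  83.3473657   40.        ] z.03 [130.54632458  82.05523272  30.        ]
mk/pointer side [138.31760956  88.22560498  40.        ] [80.10569334 67.59075415 40.        ]
rod end tri (array([0.55275127, 0.33324692, 0.04748449]), np.float64(0.0001376712166227637))
rod end tri (array([0.40702773, 0.3234479 , 0.05680794]), np.float64(0.0030913041816766225))
rod end [0.55559294 0.33762592 0.055     ]
rod end [0.4039176  0.32362394 0.055     ]
side rod end [0.55289139 0.33849266 0.055     ]
side rod end [0.40601111 0.32186998 0.055     ]
other len 0.19950425717576922
other len 0.19952634365409289
```

```bash
cat > go.py <<'E'
import sys,numpy as np
from workcell import state
from scipy.spatial.transform import Rotation as R
x,y,z,yaw=map(float,sys.argv[1:5]); s=state(); q=np.array(s['orientation']); r=R.from_quat(np.r_[q[1:],q[0]]); M=r.as_matrix()
cy=np.degrees(np.arctan2(M[1,0],M[0,0])); dy=(yaw-cy+180)%360-180
d=M.T@(np.array([x,y,z])-s['eef_pos'])
print('t',s['clock'],'pos',s['eef_pos'].round(4),'yaw',cy.round(2),'tilt',M[:,2].round(3),'F',np.round(s['wrist_force'],1),'w',round(s['width'],3))
print('units xyz',(d/.025).round(2),'turn',round(-np.radians(dy)/.15,2))
E
python3 go.py .4797 .3304 .15 -84.4
```

```text
t 0.1 pos [ 0.1608 -0.5254  0.2179] yaw -72.99 tilt [-0.     0.002 -1.   ] F [ 0.1 -0.3  1. ] w 0.997
units xyz [-29.   -22.21   2.77] turn 1.33
```

Request:
apply_moves(increments="-0.6 -0.5 0 0.7; -0.9 -0.7 0 0.6; -1 -0.75 0 0; -1 -0.7 0 0; -1 -0.7 0 0", hand=60, squeeze=30)

```text
clock: 0.72
eef_pos: [0.228, -0.3991, 0.2155]
orientation: [-0.002, 0.739, -0.674, -0.003]
wrist_force: [-0.5, -0.3, 0.1]
width: 0.645
```

```bash
python3 go.py .4797 .3304 .15 -84.4
```

```text
t 0.725 pos [ 0.228  -0.3991  0.2155] yaw -84.76 tilt [-0.001  0.007 -1.   ] F [-0.5 -0.3  0.1] w 0.645
units xyz [-28.12 -12.69   2.8 ] turn -0.04
```

Request:
apply_moves(increments="-1 -0.5 0 0; -1 -0.5 0 0; -1 -0.5 0 0; -1 -0.5 0 0; -1 -0.5 0 0")

```text
clock: 1.35
eef_pos: [0.2798, -0.2628, 0.2149]
orientation: [-0.003, 0.739, -0.674, -0.004]
wrist_force: [0.5, -0.3, -0.3]
width: 0.641
```

Request:
apply_moves(increments="-1 -0.4 0 0; -1 -0.4 0 0; -1 -0.4 0 0; -1 -0.4 0 0; -1 -0.4 0 0")

```text
clock: 1.98
eef_pos: [0.3181, -0.1283, 0.215]
orientation: [-0.003, 0.738, -0.674, -0.005]
wrist_force: [0.9, 0.1, -0.4]
width: 0.646
```

Request:
apply_moves(increments="-1 -0.4 0 0; -1 -0.4 0 0; -1 -0.4 0 0; -1 -0.4 0 0; -1 -0.4 0 0")

```text
clock: 2.6
eef_pos: [0.3562, 0.0059, 0.2156]
orientation: [-0.003, 0.738, -0.675, -0.006]
wrist_force: [0.3, -0.0, -0.2]
width: 0.641
```

Request:
apply_moves(increments="-1 -0.4 0 0; -1 -0.4 0 0; -1 -0.4 0 0; -1 -0.4 0 0; -1 -0.4 0 0")

```text
clock: 3.22
eef_pos: [0.394, 0.1397, 0.2158]
orientation: [-0.002, 0.738, -0.674, -0.007]
wrist_force: [1.0, 0.7, -0.2]
width: 0.647
```

```bash
python3 go.py .4797 .3304 .15 -84.4
```

```text
t 3.225 pos [0.394  0.1397 0.2158] yaw -84.81 tilt [-0.008  0.013 -1.   ] F [ 1.   0.7 -0.2] w 0.647
units xyz [-7.25 -4.12  2.71] turn -0.05
```

Request:
apply_moves(increments="-1 -0.6 0 0; -1 -0.6 0 0; -1 -0.6 0 0; -1 -0.6 0.3 0; -1 -0.6 0.3 0")

```text
clock: 3.85
eef_pos: [0.4575, 0.2758, 0.2004]
orientation: [-0.001, 0.739, -0.674, -0.008]
wrist_force: [0.3, 0.3, 0.6]
width: 0.648
```

Request:
apply_moves(increments="-1 -0.5 0.6 0; -0.5 -0.2 0.5 0; 0 0 0 0")

```text
clock: 4.22
eef_pos: [0.4708, 0.3171, 0.1702]
orientation: [0.001, 0.739, -0.673, -0.009]
wrist_force: [0.1, -0.5, -0.2]
width: 0.644
```

```bash
python3 go.py .4797 .3304 .15 -84.4; python3 - <<'E'
from h import *
t=camera('top');s=camera('side')
crop(t,110,170,150,140,4,'pics/t1.png');crop(s,160,180,160,140,4,'pics/s1.png')
E
```

```text
t 4.225 pos [0.4708 0.3171 0.1702] yaw -84.64 tilt [-0.014  0.011 -1.   ] F [ 0.1 -0.5 -0.2] w 0.644
units xyz [-0.49 -0.42  0.81] turn -0.03
```

View pics/t1.png

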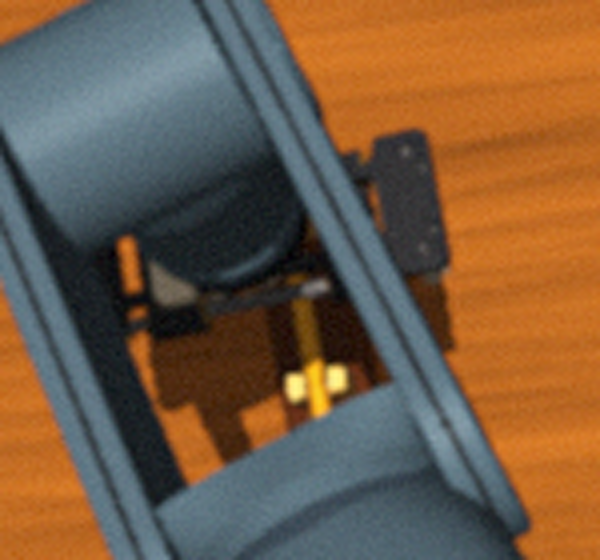

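View pics/s1.png

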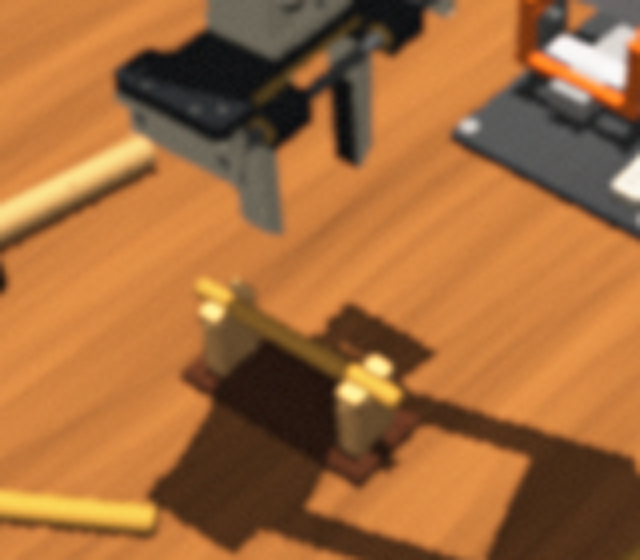

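```bash
python3 - <<'E'
from h import *
p=state()['eef_pos'];print(proj('side',p),'seen 236.7 227.7'); print(onz('side',236.7,227.7,p[2])-p)
E
python3 go.py .4797 .3300 .036 -84.4
```

```text
[236.83974132 227.42080774] seen 236.7 227.7
[-3.98857948e-04  8.17470611e-04 -5.55111512e-17]
t 4.325 pos [0.4713 0.3165 0.1716] yaw -84.7 tilt [-0.012  0.011 -1.   ] F [-0.1 -1.   0.4] w 0.647
units xyz [-0.44 -0.44  5.43] turn -0.03
```

Request:
apply_moves(increments="-0.5 -0.5 0.5 0; 0 0 1 0; 0 0 1 0; 0 0 0.8 0; 0 0 0 0")

```text
clock: 4.95
eef_pos: [0.4841, 0.3275, 0.0927]
orientation: [-0.003, 0.738, -0.675, -0.006]
wrist_force: [-0.3, 0.5, 0.4]
width: 0.648
```

```bash
python3 go.py .4797 .3302 .036 -84.4
```

```text
t 4.95 pos [0.4841 0.3275 0.0927] yaw -84.93 tilt [-0.004  0.013 -1.   ] F [-0.3  0.5  0.4] w 0.648
units xyz [-0.09  0.16  2.27] turn -0.06
```

Request:
apply_moves(increments="-0.1 0.15 1 0; 0 0 0.9 0; 0 0 0.4 0; 0 0 0 0")

```text
clock: 5.45
eef_pos: [0.4841, 0.33, 0.0406]
orientation: [-0.008, 0.737, -0.676, -0.004]
wrist_force: [-0.8, 0.0, 0.4]
width: 0.647
```

```bash
python3 go.py .4797 .3302 .036 -84.4; python3 - <<'E'
from h import *
s=camera('side')
crop(s,160,180,160,140,4,'pics/s2.png')
E
```

```text
t 5.45 pos [0.4841 0.33   0.0406] yaw -85.04 tilt [ 0.005  0.016 -1.   ] F [-0.8  0.   0.4] w 0.647
units xyz [-0.02  0.18  0.18] turn -0.07
```

View pics/s2.png

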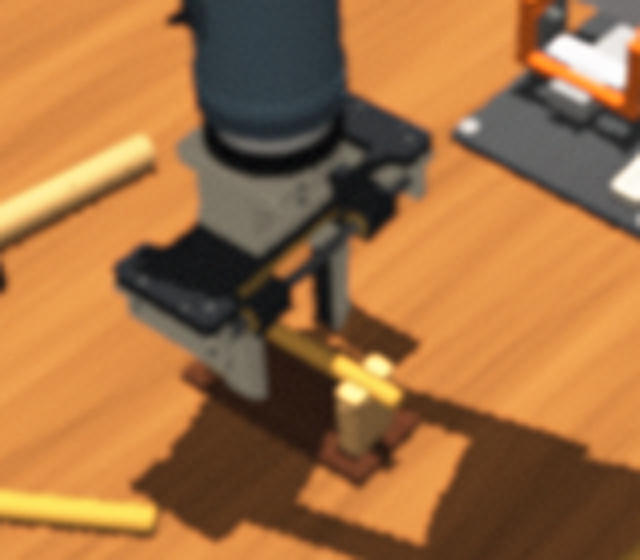

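Request:
apply_moves(increments="0 0.2 0.2 0; 0 0 0 0")

```text
clock: 5.75
eef_pos: [0.4802, 0.3302, 0.0376]
orientation: [-0.009, 0.737, -0.676, -0.003]
wrist_force: [-0.5, -0.2, -0.2]
width: 0.644
```

Request:
apply_moves(increments="0 0 0 0; 0 0 0 0; 0 0 0 0; 0 0 0 0", hand=0, squeeze=35)

```text
clock: 6.25
eef_pos: [0.4807, 0.3305, 0.0384]
orientation: [-0.01, 0.737, -0.676, -0.002]
wrist_force: [-0.7, 0.7, 1.1]
width: 0.264
```

```bash
python3 go.py .4797 .3302 .036 -84.4
```

```text
t 6.25 pos [0.4807 0.3305 0.0384] yaw -85.03 tilt [ 0.01   0.018 -1.   ] F [-0.7  0.7  1.1] w 0.264
units xyz [0.01 0.04 0.1 ] turn -0.07
```

Request:
apply_moves(increments="0 0 0.1 0; 0 0 0 0; 0 0 0 0")

```text
clock: 6.62
eef_pos: [0.4807, 0.3305, 0.0355]
orientation: [-0.01, 0.737, -0.676, -0.003]
wrist_force: [0.6, -0.7, 0.9]
width: 0.116
```

```bash
python3 go.py .4797 .3302 .036 -84.4
```

```text
t 6.625 pos [0.4807 0.3305 0.0355] yaw -85.03 tilt [ 0.01   0.018 -1.   ] F [ 0.6 -0.7  0.9] w 0.116
units xyz [ 0.01  0.04 -0.02] turn -0.07
```

Request:
apply_moves(increments="0 0 0 0; 0 0 -0.6 0; 0 0 -1 0; 0 0 -1 0; 0 0 -1 0")

```text
clock: 7.25
eef_pos: [0.4781, 0.3281, 0.1281]
orientation: [-0.008, 0.737, -0.676, -0.004]
wrist_force: [-0.9, -0.7, -1.6]
width: 0.118
```

```bash
python3 go.py .4797 .3302 .036 -84.4; python3 - <<'E'
from h import *
s=camera('side')
crop(s,160,140,160,140,4,'pics/s3.png')
E
```

```text
t 7.25 pos [0.4781 0.3281 0.1281] yaw -85.04 tilt [ 0.005  0.016 -1.   ] F [-0.9 -0.7 -1.6] w 0.118
units xyz [-0.02 -0.05  3.69] turn -0.07
```

View pics/s3.png

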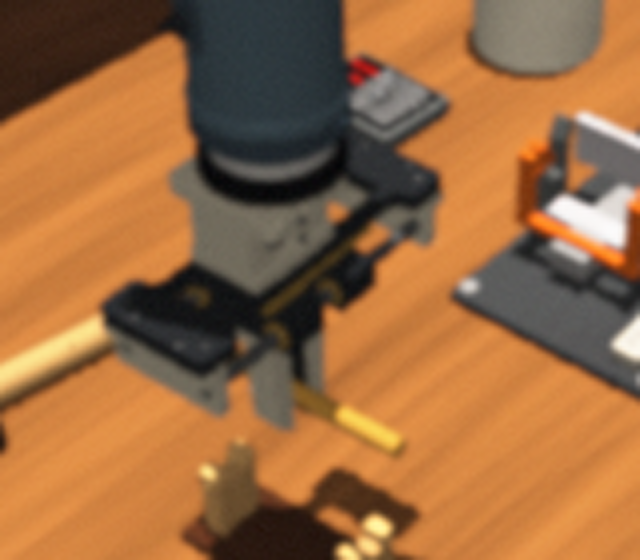

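```bash
python3 go.py .5173 -.004 .16 -87
```

```text
t 7.3 pos [0.4801 0.329  0.1319] yaw -85.02 tilt [ 0.011  0.019 -1.   ] F [1.6 1.4 1.6] w 0.118
units xyz [13.38 -0.34 -1.35] turn 0.23
```

Request:
apply_moves(increments="0.6 0 -0.6 0.2; 1 0 -0.5 0; 1 0 -0.2 0; 1 0 0 0; 1 0 0 0")

```text
clock: 7.92
eef_pos: [0.4858, 0.2081, 0.1657]
orientation: [-0.01, 0.726, -0.688, -0.002]
wrist_force: [0.1, 0.5, -1.1]
width: 0.118
```

Request:
apply_moves(increments="1 0 0 0; 1 0 0 0; 1 0 0 0; 1 0 0 0; 1 0 0 0")

```text
clock: 8.55
eef_pos: [0.4893, 0.0745, 0.1642]
orientation: [-0.009, 0.723, -0.691, -0.002]
wrist_force: [1.4, -0.4, -1.7]
width: 0.118
```

```bash
python3 go.py .5173 -.004 .16 -87
```

```text
t 8.55 pos [0.4893 0.0745 0.1642] yaw -87.42 tilt [ 0.009  0.016 -1.   ] F [ 1.4 -0.4 -1.7] w 0.118
units xyz [ 3.19 -0.98  0.13] turn -0.05
```

Request:
apply_moves(increments="0.9 -0.4 0 0; 0.9 -0.4 0 0; 0.8 -0.2 0.1 0; 0.3 0 0 -0.05; 0 0 0 0")

```text
clock: 9.18
eef_pos: [0.5147, -0.004, 0.1613]
orientation: [-0.007, 0.722, -0.692, -0.003]
wrist_force: [0.4, 0.3, -1.0]
width: 0.118
```

```bash
python3 go.py .5173 -.004 .16 -87; python3 - <<'E'
from h import *
p=state()['eef_pos'];print(p,proj('side',p),proj('side',p+[0,0,.019]))
s=camera('side');t=camera('top')
crop(s,250,110,140,105,5.6,'pics/s4.png');crop(t,270,170,170,105,4.6,'pics/t4.png')
E
```

```text
t 9.175 pos [ 0.5147 -0.004   0.1613] yaw -87.53 tilt [ 0.006  0.015 -1.   ] F [ 0.4  0.3 -1. ] w 0.118
units xyz [ 0.01 -0.1   0.05] turn -0.06
[ 0.51473312 -0.00399162  0.16125222] [312.27180913 160.09672905] [312.67075024 154.06769306]
```

View pics/s4.png

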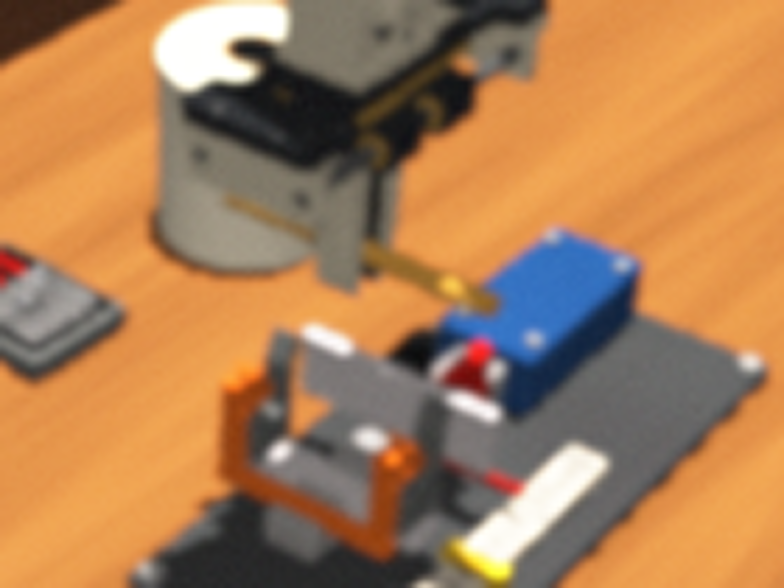

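View pics/t4.png

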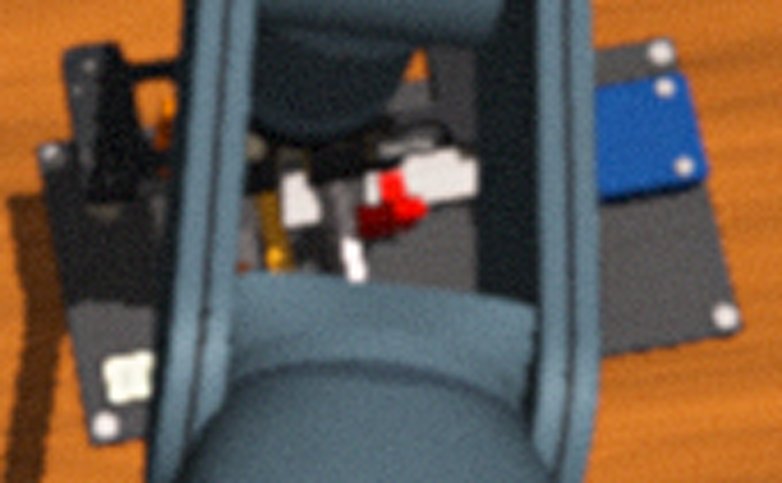

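```bash
python3 - <<'E'
from h import *
p=np.array([.5147,-.004,.1613])
from scipy.spatial.transform import Rotation as R
M=R.from_quat([.722,-.692,-.003,-.007]).as_matrix()
g=p-M[:,2]*.0188
for k in(-75,0,75): 
    q=g+M[:,1]*k/1000; print(k,q.round(4),(proj('side',q)-[249.6,109.6])*5.6,(proj('top',q)-[269.6,169.6])*4.6)
O,ax,ay=np.load('frame.npy')
for u,v in((272,200),(279,258)):
    w=onz('top',u/4.6+269.6,v/4.6+169.6,g[2]); print('top sees rod',w, 'arm line y at x', g[1]+M[1,1]/M[0,1]*(w[0]-g[0]))
# side features predicted with O
for nm,l in(('backprong+top',(122,45,102)),('pp end+',(82,58,78)),('pp end-',(82,-58,78)),('marker',(131,82,32)),('screw',(220,100,12)),('blue scr',(-15,22,51))):
    w=O+ax*l[0]/1e3+ay*l[1]/1e3+[0,0,l[2]/1e3]; print(nm,((proj('side',w)-[249.6,109.6])*5.6).round(1),((proj('side',w-[0,.004,0])-[249.6,109.6])*5.6).round(1))
E
```

```text
-75 [ 0.5895 -0.0011  0.1805] [226.28952872 192.35053864] [232.93305283   0.98431295]
0 [ 0.5146 -0.0043  0.1801] [353.77131752 249.15423344] [261.46518765 150.06714819]
75 [ 0.4397 -0.0074  0.1797] [489.10173679 309.45514313] [290.78727632 303.27755955]
top sees rod [ 0.48986573 -0.00575445  0.18009782] arm line y at x -0.005316987265133952
top sees rod [ 0.46171967 -0.00501035  0.18009782] arm line y at x -0.006510665119947033
backprong+top [429.4 406.3] [434.4 402.5]
pp end+ [492.8 416.3] [497.5 412.5]
pp end- [302.2 329.8] [307.1 326.4]
marker [471.5 557.4] [476.3 553.4]
screw [396.8 702.2] [402.  697.8]
blue scr [529.5 342.7] [533.9 339.4]
```

```bash
python3 - <<'E'
from h import *
s=camera('side'); t=camera('top')
for n,im,(x0,y0,x1,y1) in(('side',s,(285,140,345,170)),('top',t,(322,210,336,232))):
    H=cv2.cvtColor(im,cv2.COLOR_RGB2HSV); m=cv2.inRange(H,(16,110,50),(32,255,255)); 
    z=np.zeros_like(m); z[y0:y1,x0:x1]=m[y0:y1,x0:x1]
    k,l,st,ce=cv2.connectedComponentsWithStats(z)
    pts=np.argwhere(z)[:,::-1].astype(np.float32)
    print(n,[(a.tolist()) for a in st[1:]],cv2.fitLine(pts,cv2.DIST_HUBER,0,.01,.01).ravel())
    crop(cv2.bitwise_and(im,im,mask=z),x0-5,y0-5,x1-x0+10,y1-y0+10,8,f'pics/m_{n}.png')
crop(s,280,135,70,40,10,'pics/s5.png')
E
python3 go.py .5173 -.003 .10 -87
```

```text
side [[331, 142, 14, 13, 43], [291, 145, 11, 6, 16], [303, 151, 1, 1, 1], [315, 153, 23, 12, 98], [329, 154, 1, 1, 1], [305, 163, 6, 4, 14], [302, 166, 2, 1, 2]] [  0.91218597  -0.40977645 325.63602    155.3725    ]
top [[326, 211, 8, 18, 83]] [1.7387737e-01 9.8476732e-01 3.2871359e+02 2.2010229e+02]
t 9.375 pos [ 0.515  -0.0028  0.1613] yaw -87.41 tilt [ 0.006  0.015 -1.   ] F [ 0.6  0.2 -1.5] w 0.118
units xyz [ 0.05 -0.08  2.45] turn -0.05
```

View pics/s5.png

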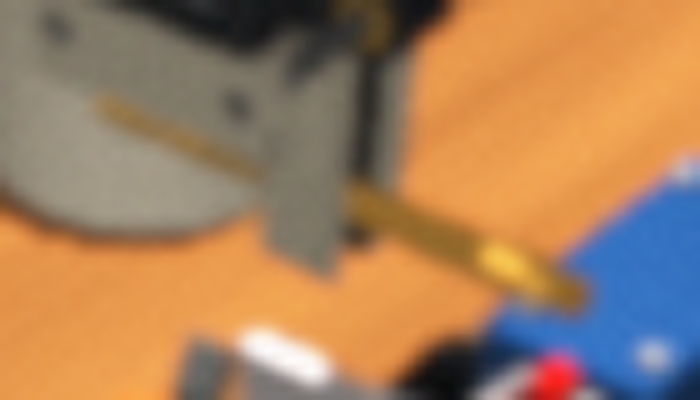

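View pics/m_side.png

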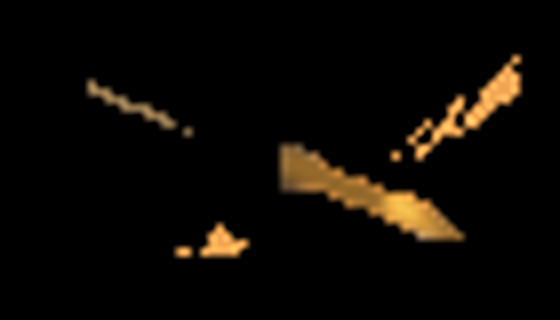

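Request:
apply_moves(increments="0 -0.1 0.9 -0.05; 0 0 0.9 0; 0 0 0.4 0; 0 0 0 0")

```text
clock: 9.88
eef_pos: [0.5183, 0.0006, 0.1063]
orientation: [-0.008, 0.727, -0.687, -0.002]
wrist_force: [0.4, -0.5, -1.4]
width: 0.115
```

```bash
python3 go.py .5173 -.0028 .051 -87; python3 - <<'E'
from h import *
s=camera('side');t=camera('top')
crop(s,270,140,100,75,8,'pics/s6.png');crop(t,280,180,90,70,8,'pics/t6.png')
E
```

```text
t 9.875 pos [0.5183 0.0006 0.1063] yaw -86.77 tilt [ 0.009  0.015 -1.   ] F [ 0.4 -0.5 -1.4] w 0.115
units xyz [0.16 0.07 2.21] turn 0.03
```

View pics/s6.png

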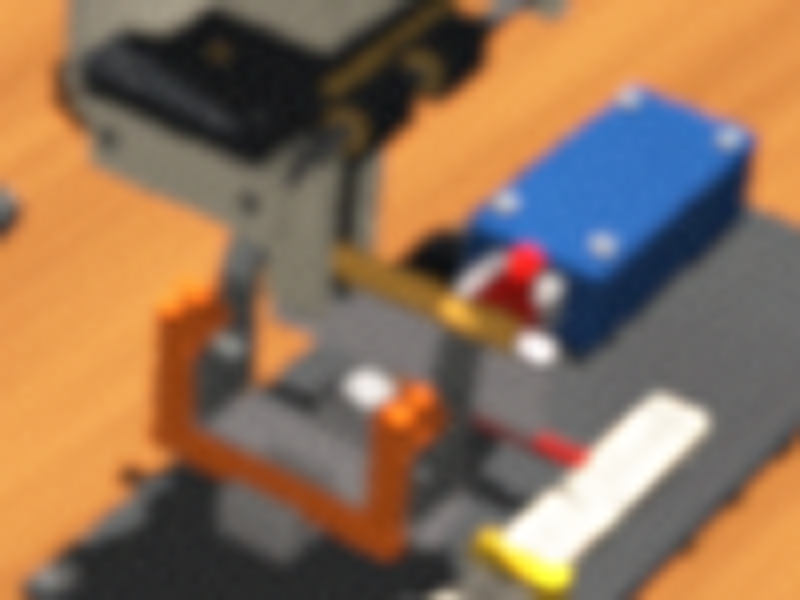

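View pics/t6.png

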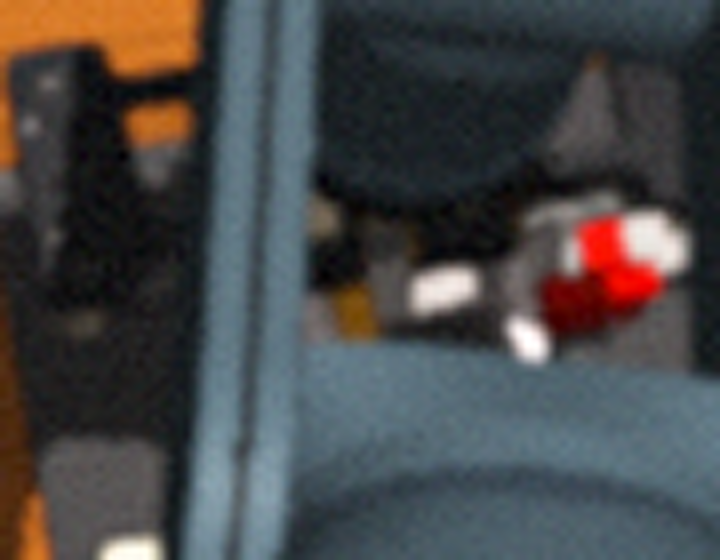

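```bash
python3 - <<'E'
from h import *
O,ax,ay=np.load('frame.npy')
def loc(p): d=p-O; return (np.array([d@ax,d@ay,p[2]])*1000).round(1)
for n,u,v,z in(('prong near top',458,340,.102),('prong far top',243,243,.102),('jaw near top',412,393,.10),('jaw far top',188,300,.10),('pp near end',540,348,.078)):
    print(n,loc(onz('side',u/8+269.6,v/8+139.6,z)))
p=state()['eef_pos'];print('tcp loc',loc(p))
E
python3 go.py .5173 -.0028 .09 -87
```

```text
prong near top [120.8  46.  102. ]
prong far top [121.5 -43.  102. ]
jaw near top [152.1  48.8 100. ]
jaw far top [157.6 -39.8 100. ]
pp near end [79.7 54.9 78. ]
tcp loc [136.8  -1.9 107.2]
t 9.975 pos [5.191e-01 3.000e-04 1.072e-01] yaw -86.77 tilt [ 0.011  0.014 -1.   ] F [ 1.6  0.6 -1.1] w 0.116
units xyz [0.13 0.09 0.69] turn 0.03
```

Request:
apply_moves(increments="0.15 0.05 0.5 0; 0.03 0 0.3 0; 0 0 0 0")

```text
clock: 10.35
eef_pos: [0.5191, -0.0046, 0.0871]
orientation: [-0.009, 0.727, -0.687, 0.0]
wrist_force: [-0.4, -0.9, -0.1]
width: 0.118
```

```bash
python3 go.py .5173 -.0022 .051 -87
```

```text
t 10.35 pos [ 0.5191 -0.0046  0.0871] yaw -86.78 tilt [ 0.013  0.014 -1.   ] F [-0.4 -0.9 -0.1] w 0.118
units xyz [-0.08  0.09  1.44] turn 0.03
```

Request:
apply_moves(increments="-0.08 0.05 0.3 0; 0 0 0.3 0; 0 0 0 0")

```text
clock: 10.72
eef_pos: [0.5179, -0.0024, 0.0711]
orientation: [-0.01, 0.727, -0.687, 0.0]
wrist_force: [0.0, 1.2, -1.5]
width: 0.118
```

```bash
python3 go.py .5173 -.0022 .051 -87
```

```text
t 10.725 pos [ 0.5179 -0.0024  0.0711] yaw -86.79 tilt [ 0.013  0.014 -1.   ] F [ 0.   1.2 -1.5] w 0.118
units xyz [0.   0.04 0.8 ] turn 0.02
```

Request:
apply_moves(increments="0 0 0.4 0; 0 0 0.3 0; 0 0 0 0")

```text
clock: 11.1
eef_pos: [0.5203, -0.0036, 0.0543]
orientation: [-0.01, 0.727, -0.687, 0.003]
wrist_force: [0.2, -1.3, -4.1]
width: 0.119
```

```bash
python3 go.py .5173 -.0022 .051 -87; python3 - <<'E'
from h import *
s=camera('side')
crop(s,270,140,100,75,8,'pics/s7.png')
E
```

```text
t 11.1 pos [ 0.5203 -0.0036  0.0543] yaw -86.78 tilt [ 0.018  0.011 -1.   ] F [ 0.2 -1.3 -4.1] w 0.119
units xyz [-0.06  0.12  0.13] turn 0.03
```

View pics/s7.png

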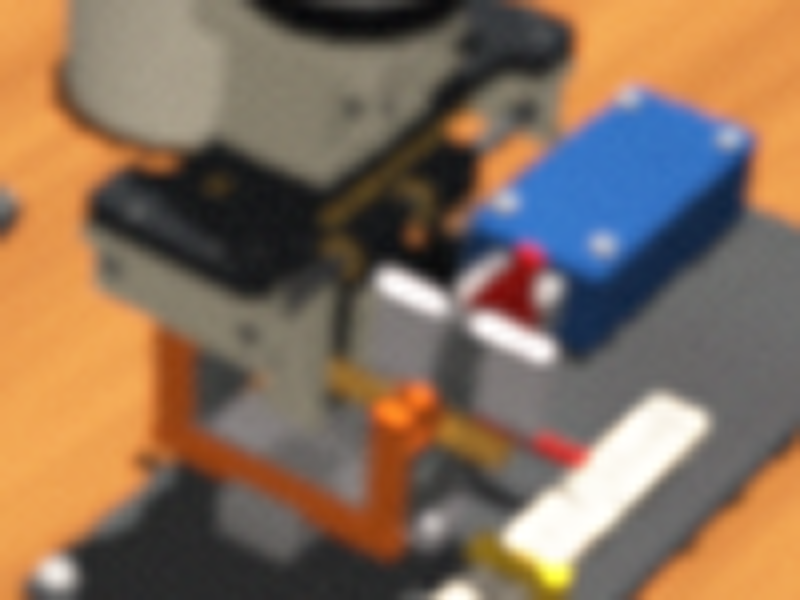

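Request:
apply_moves(increments="0 0 0.3 0; 0 0 0.3 0; 0 0 0 0")

```text
clock: 11.52
eef_pos: [0.5237, -0.0032, 0.0485]
orientation: [-0.013, 0.727, -0.687, 0.006]
wrist_force: [-0.0, -0.6, -1.2]
width: 0.115
```

```bash
python3 go.py .5173 -.0022 .051 -87
```

```text
t 11.525 pos [ 0.5237 -0.0032  0.0485] yaw -86.71 tilt [ 0.027  0.01  -1.   ] F [-0.  -0.6 -1.2] w 0.115
units xyz [-0.05  0.25 -0.11] turn 0.03
```

Request:
apply_moves(increments="0 0.1 0.3 0; 0 0 0.2 0")

```text
clock: 11.78
eef_pos: [0.5252, -0.0032, 0.0452]
orientation: [-0.016, 0.727, -0.686, 0.01]
wrist_force: [-23.1, 0.6, 56.3]
width: 0.114
```

```bash
python3 go.py .5173 -.0022 .051 -87; python3 - <<'E'
from h import *
s=camera('side')
crop(s,270,140,100,75,8,'pics/s8.png')
E
```

```text
t 11.775 pos [ 0.5252 -0.0032  0.0452] yaw -86.64 tilt [ 0.037  0.008 -0.999] F [-23.1   0.6  56.3] w 0.114
units xyz [-0.06  0.31 -0.24] turn 0.04
```

View pics/s8.png

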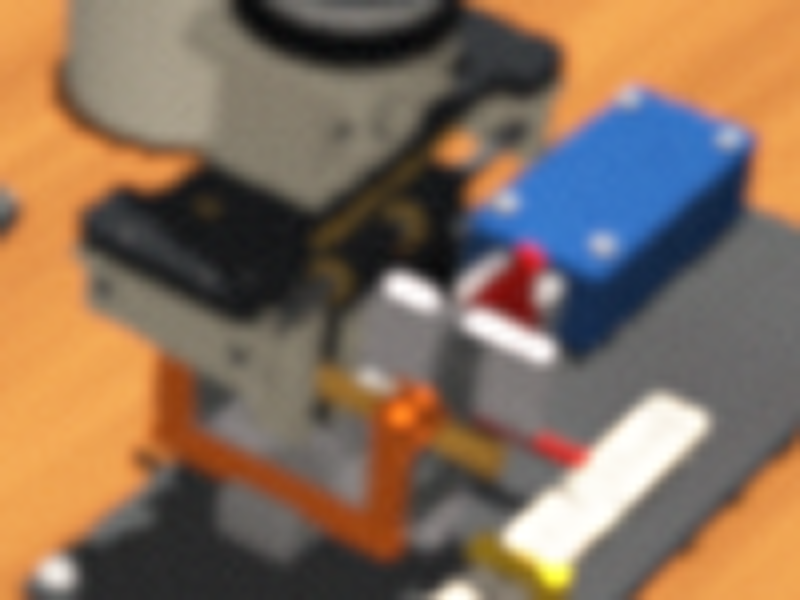

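Request:
apply_moves(increments="0 0.1 -0.15 0")

```text
clock: 11.95
eef_pos: [0.5227, -0.0033, 0.0499]
orientation: [-0.016, 0.727, -0.686, 0.011]
wrist_force: [0.6, -0.7, -4.9]
width: 0.118
```

```bash
python3 go.py .5173 -.0022 .051 -87
```

```text
t 11.95 pos [ 0.5227 -0.0033  0.0499] yaw -86.62 tilt [ 0.038  0.008 -0.999] F [ 0.6 -0.7 -4.9] w 0.118
units xyz [-0.06  0.21 -0.05] turn 0.04
```

Request:
apply_moves(increments="0 0 0 0; 0 0 0 0; 0 0 0 0", hand=20)

```text
clock: 12.32
eef_pos: [0.5223, -0.0028, 0.0485]
orientation: [-0.016, 0.727, -0.686, 0.01]
wrist_force: [-1.0, 0.1, 0.4]
width: 0.216
```

```bash
python3 go.py .5173 -.0022 .051 -87; python3 - <<'E'
from h import *
s=camera('side')
crop(s,270,140,100,75,8,'pics/s9.png')
E
```

```text
t 12.325 pos [ 0.5223 -0.0028  0.0485] yaw -86.63 tilt [ 0.037  0.009 -0.999] F [-1.   0.1  0.4] w 0.216
units xyz [-0.04  0.19 -0.11] turn 0.04
```

View pics/s9.png

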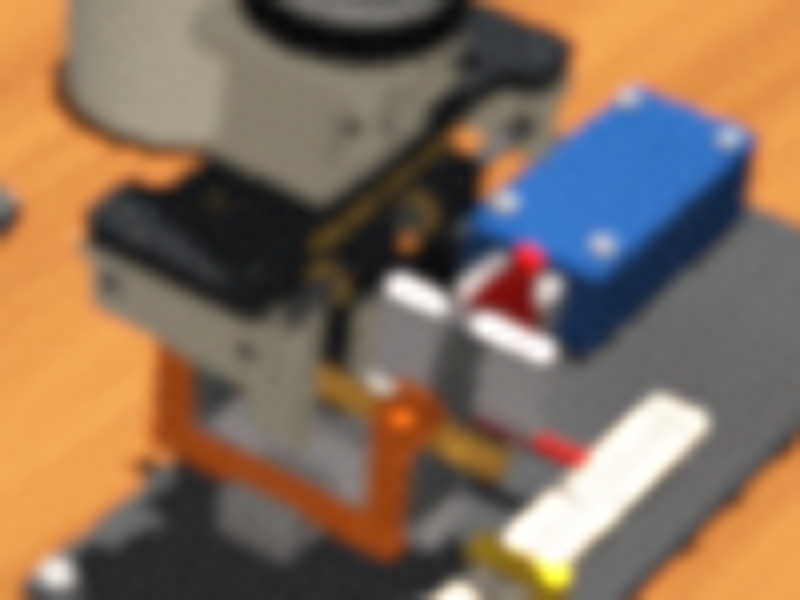

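Request:
apply_moves(increments="0 0 -0.4 0; 0 0 -0.8 0; 0 0 -1 0; 0 0 -1 0; 0 0 -1 0")

```text
clock: 13.0
eef_pos: [0.5168, -0.0034, 0.1554]
orientation: [-0.014, 0.727, -0.686, 0.008]
wrist_force: [0.3, -0.8, 0.1]
width: 0.215
```

```bash
python3 go.py .5173 -.0022 .051 -87; python3 - <<'E'
from h import *
s=camera('side')
crop(s,270,140,100,75,8,'pics/s10.png')
E
```

```text
t 13.0 pos [ 0.5168 -0.0034  0.1554] yaw -86.64 tilt [ 0.031  0.01  -0.999] F [ 0.3 -0.8  0.1] w 0.215
units xyz [-0.01  0.11  4.18] turn 0.04
```

View pics/s10.png

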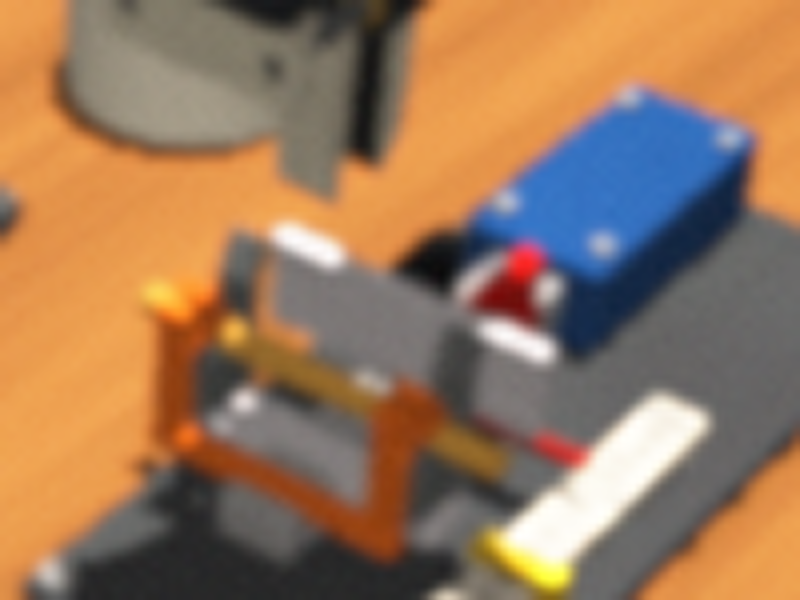

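```bash
python3 - <<'E'
from h import *
O,ax,ay=np.load('frame.npy')
for dy in(0,-.002,-.004):
  for y in(-75,-50,50,75):
    for z in (70,76):
      w=O+ax*.135+ay*y/1e3+[0,dy,z/1e3]; print(dy,y,z,((proj('side',w)-[269.6,139.6])*8).round(0),end=' ')
  print()
# relative to pp: 
w=[O+ax*.082+ay*y/1e3+[0,-.002,.078] for y in(-58,58)]
print([((proj('side',a)-[269.6,139.6])*8).round(0) for a in w])
t=camera('top');crop(t,270,170,170,105,4.6,'pics/t10.png')
E
```

```text
0 -75 70 [145. 300.] 0 -75 76 [145. 287.] 0 -50 70 [201. 327.] 0 -50 76 [202. 314.] 0 50 70 [437. 439.] 0 50 76 [439. 425.] 0 75 70 [499. 469.] 0 75 76 [501. 455.] 
-0.002 -75 70 [148. 298.] -0.002 -75 76 [149. 284.] -0.002 -50 70 [205. 325.] -0.002 -50 76 [205. 311.] -0.002 50 70 [441. 436.] -0.002 50 76 [442. 423.] -0.002 75 70 [503. 466.] -0.002 75 76 [504. 452.] 
-0.004 -75 70 [152. 295.] -0.004 -75 76 [152. 282.] -0.004 -50 70 [208. 322.] -0.004 -50 76 [209. 308.] -0.004 50 70 [444. 434.] -0.004 50 76 [446. 420.] -0.004 75 70 [506. 463.] -0.004 75 76 [508. 449.] 
[array([275., 229.]), array([547., 352.])]
```

View pics/t10.png

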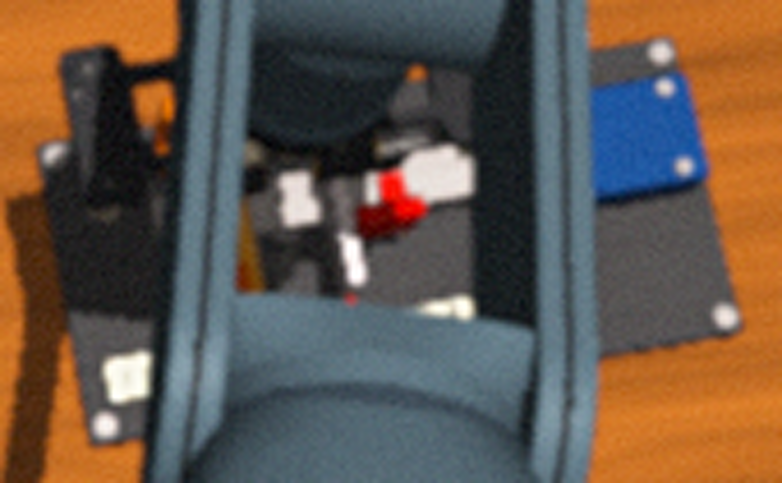

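Request:
apply_moves(increments="0.5 0 -0.2 -0.7; 0.5 0 0 -1; 0.5 0.1 0 -1; 0.5 0.2 0 -1; 0.4 0.3 0 -1", hand=84)

```text
clock: 13.72
eef_pos: [0.5227, -0.0675, 0.1591]
orientation: [-0.011, 0.924, -0.382, 0.013]
wrist_force: [-0.3, 0.2, 0.2]
width: 0.702
```

```bash
python3 go.py .5215 -.083 .15 3
```

```text
t 13.725 pos [ 0.5227 -0.0675  0.1591] yaw -44.9 tilt [ 0.033  0.011 -0.999] F [-0.3  0.2  0.2] w 0.702
units xyz [0.4  0.49 0.35] turn -5.57
```

Request:
apply_moves(increments="0.2 0.2 0 -1; 0.1 0.25 0 -1; 0 0.1 0 -1; 0 0 0 -1; 0 0 0 -1")

```text
clock: 14.35
eef_pos: [0.5175, -0.0842, 0.1538]
orientation: [-0.007, 1.0, -0.005, 0.013]
wrist_force: [-0.5, 0.1, 0.7]
width: 0.9
```

```bash
python3 go.py .5215 -.083 .11 3
```

```text
t 14.35 pos [ 0.5175 -0.0842  0.1538] yaw -0.58 tilt [ 0.027  0.013 -1.   ] F [-0.5  0.1  0.7] w 0.9
units xyz [ 0.11 -0.03  1.75] turn -0.42
```

Request:
apply_moves(increments="0.1 0 0.6 -0.4; 0 0 0.7 0; 0 0 0.4 0; 0 0 0 0")

```text
clock: 14.85
eef_pos: [0.5199, -0.0832, 0.1076]
orientation: [-0.007, 1.0, 0.027, 0.012]
wrist_force: [-0.2, 0.9, 0.1]
width: 0.9
```

```bash
python3 go.py .5215 -.083 .045 3; python3 - <<'E'
from h import *
s=camera('side');t=camera('top')
crop(s,270,120,110,90,7,'pics/s11.png');crop(t,270,170,170,105,4.6,'pics/t11.png')
E
```

```text
t 14.85 pos [ 0.5199 -0.0832  0.1076] yaw 3.06 tilt [ 0.023  0.015 -1.   ] F [-0.2  0.9  0.1] w 0.9
units xyz [0.   0.03 2.5 ] turn 0.01
```

View pics/s11.png

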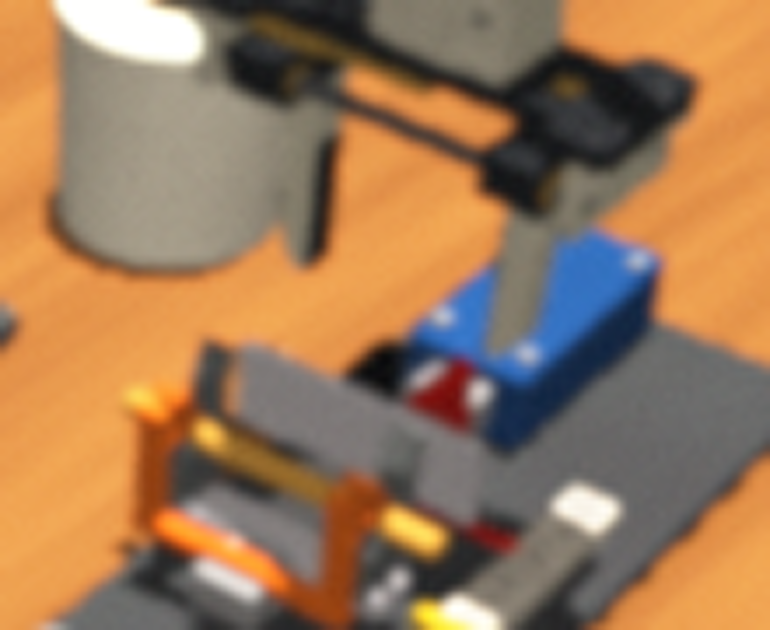

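View pics/t11.png

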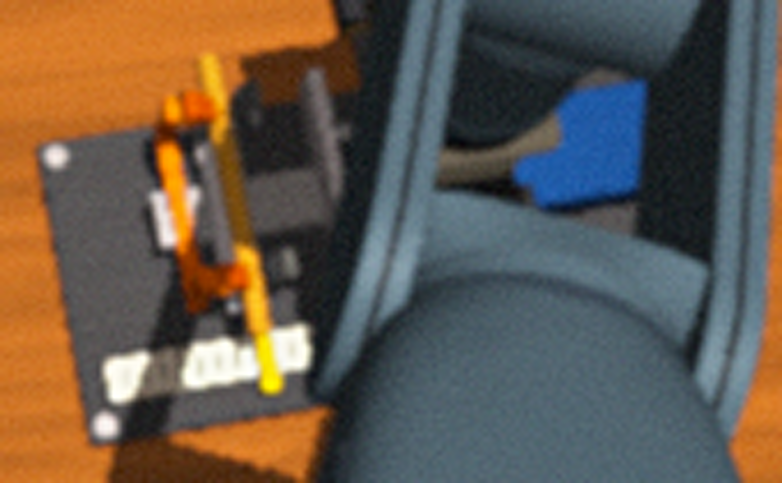

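Request:
apply_moves(increments="0 0 0.7 0; 0 0 0.8 0; 0 0 0.6 0; 0 0 0.2 0; 0 0 0 0")

```text
clock: 15.58
eef_pos: [0.5251, -0.0838, 0.0529]
orientation: [-0.005, 0.999, 0.027, 0.016]
wrist_force: [-0.1, -0.5, -0.1]
width: 0.904
```

```bash
python3 go.py .5215 -.083 .045 3; python3 - <<'E'
from h import *
s=camera('side');t=camera('top')
crop(s,270,120,110,90,7,'pics/s12.png')
a=cv2.imread('pics/side0.png')[:,:,::-1].copy(); b=cv2.imread('pics/top0.png')[:,:,::-1].copy()
O,ax,ay=np.load('frame.npy')
def loc(p): d=p-O; return (np.array([d@ax,d@ay,p[2]])*1000).round(1)
def m(im,n):
    H=cv2.cvtColor(im,cv2.COLOR_RGB2HSV)
    r=(325,235,340,260) if n=='t' else (322,195,350,222)
    for nm,lo,hi in(('yel',(23,150,120),(34,255,255)),):
        z=np.zeros(H.shape[:2],np.uint8);z[r[1]:r[3],r[0]:r[2]]=cv2.inRange(H,lo,hi)[r[1]:r[3],r[0]:r[2]]
        p=np.argwhere(z)[:,::-1].astype(np.float32); print(n,nm,len(p),p.mean(0),cv2.minAreaRect(p))
m(a,'s');m(b,'t')
for u in((328.5-.1,205.8),): pass
crop(a,320,190,40,36,16,'pics/mk_s.png');crop(b,310,225,50,40,14,'pics/mk_t.png')
E
```

```text
t 15.575 pos [ 0.5251 -0.0838  0.0529] yaw 3.06 tilt [ 0.032  0.011 -0.999] F [-0.1 -0.5 -0.1] w 0.904
units xyz [-0.15 -0.04  0.31] turn 0.01
s yel 35 [334.6857  209.85715] ((334.5943603515625, 209.8302001953125), (12.529586791992188, 3.2052431106567383), 29.05460548400879)
t yel 60 [327.61667 248.38333] ((328.004150390625, 247.54507446289062), (15.210004806518555, 5.160536766052246), 84.80557250976562)
```

View pics/s12.png

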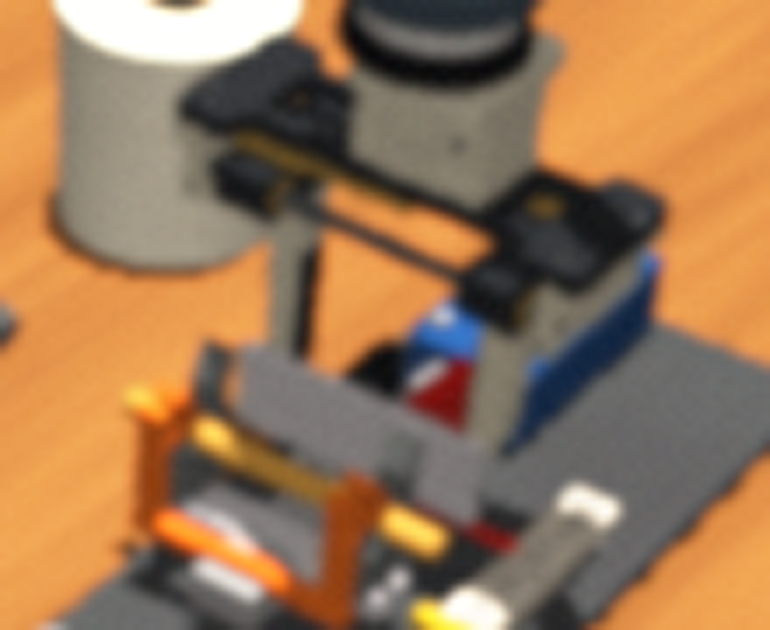

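View pics/mk_s.png

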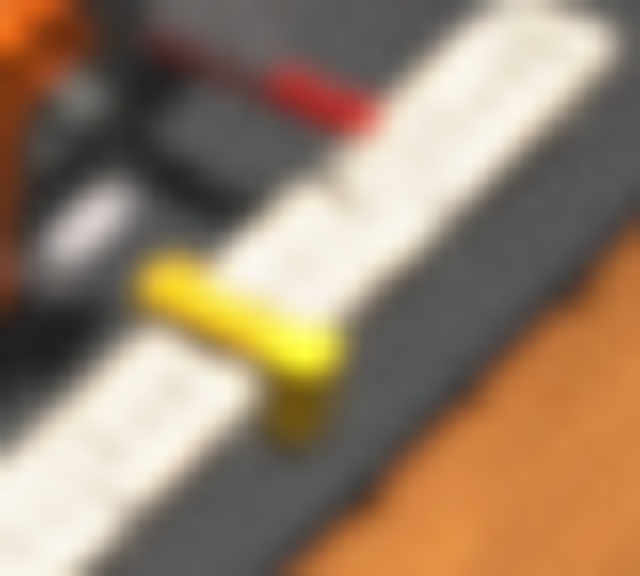

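View pics/mk_t.png

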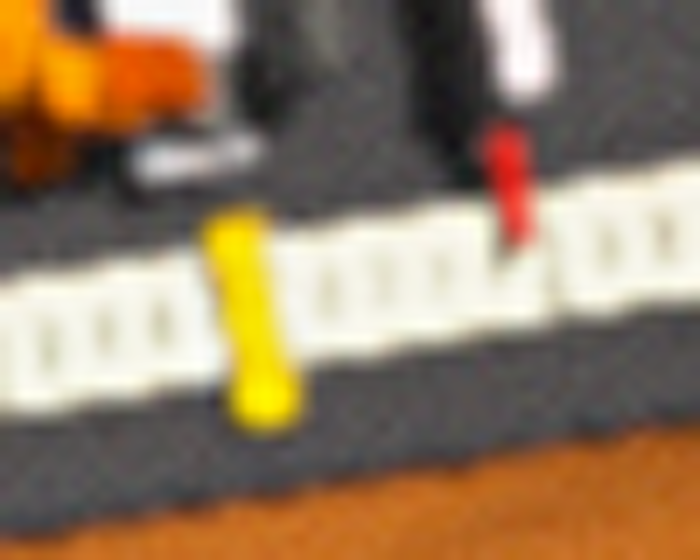

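```bash
python3 - <<'E'
from h import *
O,ax,ay=np.load('frame.npy')
def loc(p): d=p-O; return (np.array([d@ax,d@ay,p[2]])*1000).round(1)
p,e=tri(334.6,209.3,327.5,247.5);print('marker',loc(p),e)
for du,dv in((235,225),(262,400)):
  for z in(.024,.028,.032): print(z,loc(onz('top',du/14+309.6,dv/14+224.6,z)))
for du,dv in((506,145),(517,235)): print('ptr',loc(onz('top',du/14+309.6,dv/14+224.6,.04)))
print('ptr side tip',loc(onz('side',370/16+319.6,115/16+189.6,.04)))
for d in(0,48,49): 
  for y in (70,78):
    w=O+ax*(.082+d/1e3)+ay*y/1e3+[0,-.002,.04]; print(d,y,proj('side',w))
E
python3 go.py .5215 -.083 .044 3
```

```text
marker [130.2  83.1  31.6] 0.0017326477825162813
0.024 [128.9  64.2  24. ]
0.028 [129.4  64.8  28. ]
0.032 [130.   65.4  32. ]
0.024 [130.3  95.4  24. ]
0.028 [130.8  95.9  28. ]
0.032 [131.3  96.4  32. ]
ptr [81.8 60.8 40. ]
ptr [83.2 76.7 40. ]
ptr side tip [79.1 77.3 40. ]
0 70 [340.3785607  195.93609015]
0 78 [342.80167439 197.06708791]
48 70 [330.99535819 204.60336148]
48 78 [333.4467069  205.78685073]
49 70 [330.79523278 204.78821747]
49 78 [333.24716974 205.97283927]
t 15.675 pos [ 0.5254 -0.0839  0.0534] yaw 3.06 tilt [ 0.033  0.011 -0.999] F [ 0.3  0.7 -1.1] w 0.903
units xyz [-0.17 -0.04  0.37] turn 0.01
```

Request:
apply_moves(increments="-0.15 0 0.3 0; 0 0 0.1 0; 0 0 0 0")

```text
clock: 16.05
eef_pos: [0.5223, -0.0842, 0.0435]
orientation: [-0.005, 0.999, 0.027, 0.017]
wrist_force: [0.1, 0.1, 0.3]
width: 0.902
```

```bash
python3 go.py .5215 -.083 .044 3
```

```text
t 16.05 pos [ 0.5223 -0.0842  0.0435] yaw 3.06 tilt [ 0.034  0.01  -0.999] F [0.1 0.1 0.3] w 0.902
units xyz [-0.03 -0.05 -0.02] turn 0.01
```

Request:
apply_moves(increments="0 -0.5 0 0; 0 -0.5 0 0; 0 -0.5 0 0; 0 -0.5 0 0; 0 0 0 0")

```text
clock: 16.68
eef_pos: [0.5196, -0.0331, 0.0438]
orientation: [-0.002, 0.999, 0.028, 0.018]
wrist_force: [-0.5, -5.0, -2.0]
width: 0.907
```

```bash
python3 go.py .5190 -.02 .044 3; python3 - <<'E'
from h import *
s=camera('side')
crop(s,270,120,110,90,7,'pics/s13.png')
E
```

```text
t 16.675 pos [ 0.5196 -0.0331  0.0438] yaw 3.18 tilt [ 0.035  0.005 -0.999] F [-0.5 -5.  -2. ] w 0.907
units xyz [ 0.01 -0.53 -0.  ] turn 0.02
```

View pics/s13.png

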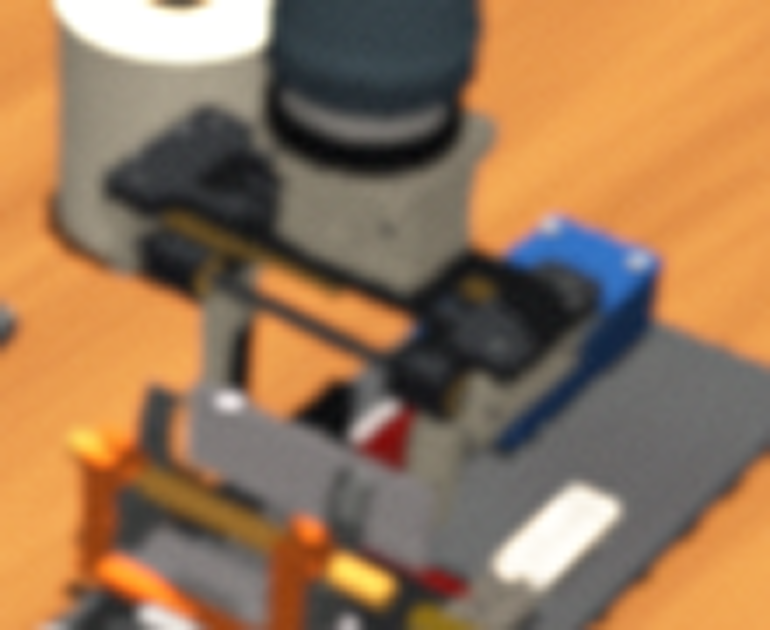

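```bash
cat > ptr.py <<'E'
from h import *
import sys
s=camera('side'); crop(s,310,185,50,45,14,sys.argv[1])
H=cv2.cvtColor(s,cv2.COLOR_RGB2HSV)
for nm,lo,hi in(('red',(0,150,60),(6,255,255)),('red2',(172,150,60),(180,255,255)),('yel',(23,150,60),(34,255,255))):
    z=np.zeros(H.shape[:2],np.uint8);z[193:222,318:350]=cv2.inRange(H,lo,hi)[193:222,318:350]
    k,l,st,ce=cv2.connectedComponentsWithStats(z)
    for i in range(1,k):
        if st[i,4]>4: print(nm,st[i],ce[i].round(1))
E
python3 ptr.py pics/p1.png; python3 go.py .5190 -.02 .044 3
```

```text
red [330 202   6   3  10] [332.9 202.8]
yel [319 201   5   3   8] [321.  201.9]
yel [337 211   4   3  12] [338.5 212. ]
t 16.775 pos [ 0.5196 -0.0339  0.0438] yaw 3.14 tilt [ 0.035  0.005 -0.999] F [-0.5 -4.4 -2.1] w 0.903
units xyz [ 0.01 -0.56 -0.  ] turn 0.02
```

View pics/p1.png

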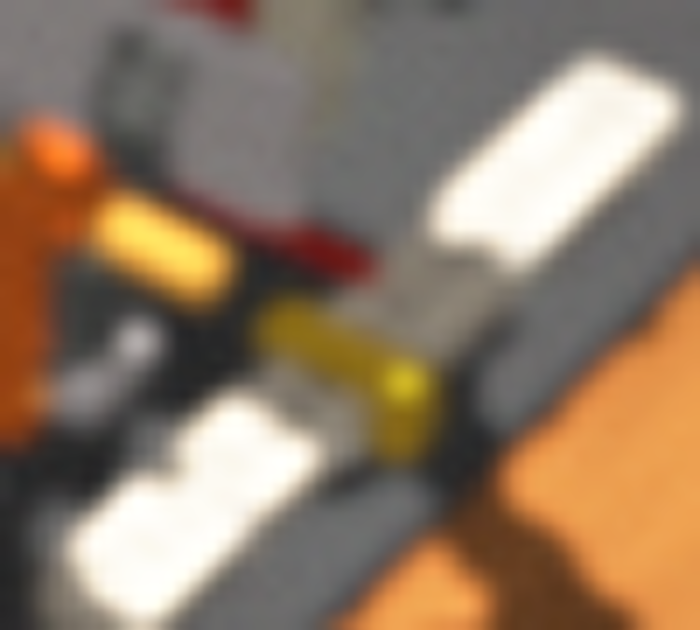

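Request:
apply_moves(increments="0 -0.3 0 0; 0 -0.2 0 0; 0 -0.03 0 0")

```text
clock: 17.15
eef_pos: [0.519, -0.0223, 0.0439]
orientation: [-0.001, 0.999, 0.027, 0.018]
wrist_force: [0.6, -5.1, -1.6]
width: 0.907
```

```bash
python3 ptr.py pics/p2.png; python3 go.py .5190 -.0207 .044 3
```

```text
red [328 204   6   2  10] [330.1 204.6]
yel [318 203   4   3   7] [319.3 204. ]
t 17.2 pos [ 0.519  -0.0223  0.0439] yaw 3.09 tilt [ 0.035  0.003 -0.999] F [-0.3 -4.3 -1.4] w 0.905
units xyz [ 0.   -0.06 -0.01] turn 0.01
```

View pics/p2.png

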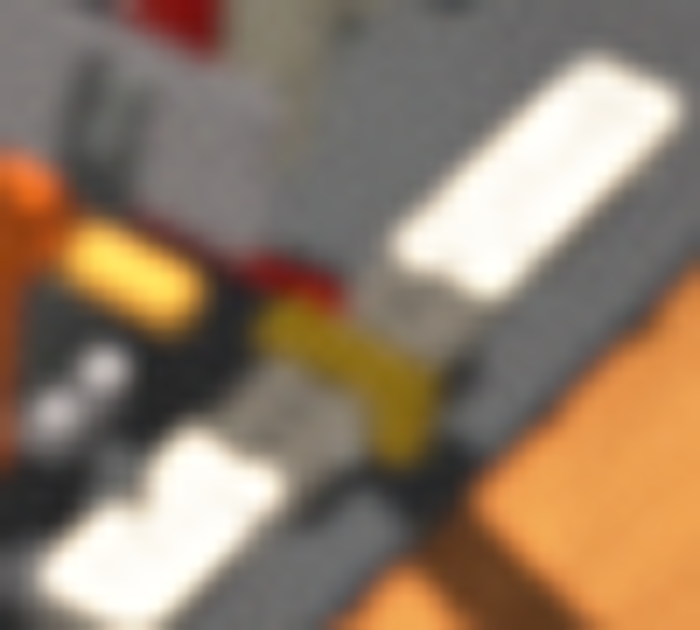

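Request:
apply_moves(increments="0 -0.08 0 0; 0 -0.02 0 0")

```text
clock: 17.45
eef_pos: [0.5189, -0.0206, 0.0439]
orientation: [-0.001, 0.999, 0.027, 0.017]
wrist_force: [-0.7, -4.0, -1.9]
width: 0.905
```

```bash
python3 go.py .5190 -.0205 .044 3
```

```text
t 17.45 pos [ 0.5189 -0.0206  0.0439] yaw 3.08 tilt [ 0.035  0.002 -0.999] F [-0.7 -4.  -1.9] w 0.905
units xyz [ 0.   -0.01 -0.  ] turn 0.01
```

Request:
apply_moves(increments="0 0 0 0; 0 0 0 0; 0 0 0 0; 0 0 0 0; 0 0 0 0", hand=0, squeeze=35)

```text
clock: 18.08
eef_pos: [0.5164, -0.0212, 0.0438]
orientation: [-0.001, 1.0, 0.027, 0.015]
wrist_force: [-3.5, -5.2, 1.7]
width: 0.417
```

```bash
python3 go.py .5190 -.0205 .044 3
```

```text
t 18.075 pos [ 0.5164 -0.0212  0.0438] yaw 3.1 tilt [ 0.03   0.002 -1.   ] F [-3.5 -5.2  1.7] w 0.417
units xyz [ 0.11 -0.02 -0.01] turn 0.01
```

Request:
apply_moves(increments="0.1 0 0 0; 0 0 0 0; 0 0 0 0; 0 0 0 0")

```text
clock: 18.58
eef_pos: [0.5179, -0.0211, 0.0437]
orientation: [-0.001, 1.0, 0.027, 0.014]
wrist_force: [0.4, -5.0, -0.6]
width: 0.338
```

```bash
python3 go.py .5190 -.0205 .044 3;python3 ptr.py pics/p3.png;  python3 - <<'E'
from h import *
s=camera('side')
crop(s,270,120,110,90,7,'pics/s14.png')
E
```

```text
t 18.575 pos [ 0.5179 -0.0211  0.0437] yaw 3.1 tilt [ 0.027  0.003 -1.   ] F [ 0.4 -5.  -0.6] w 0.338
units xyz [ 0.04 -0.02 -0.01] turn 0.01
red [327 203   7   4  14] [329.4 204.4]
yel [318 203   4   3   7] [319.3 204.3]
```

View pics/p3.png

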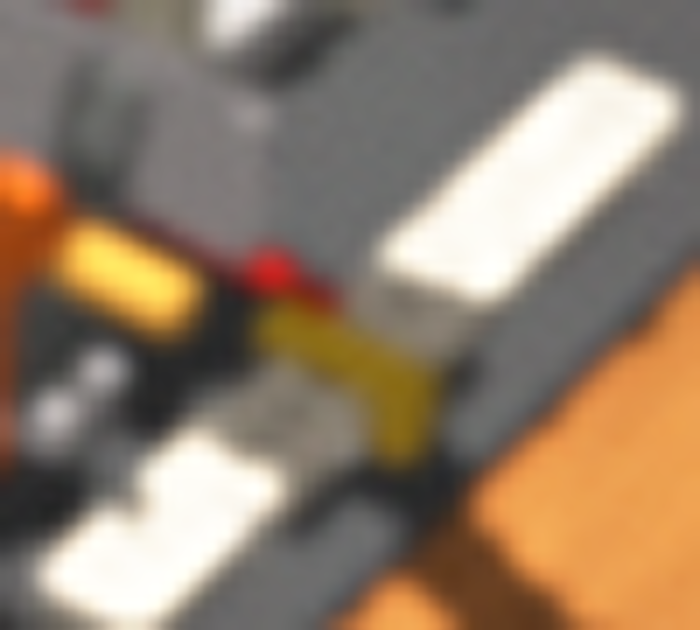

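View pics/s14.png

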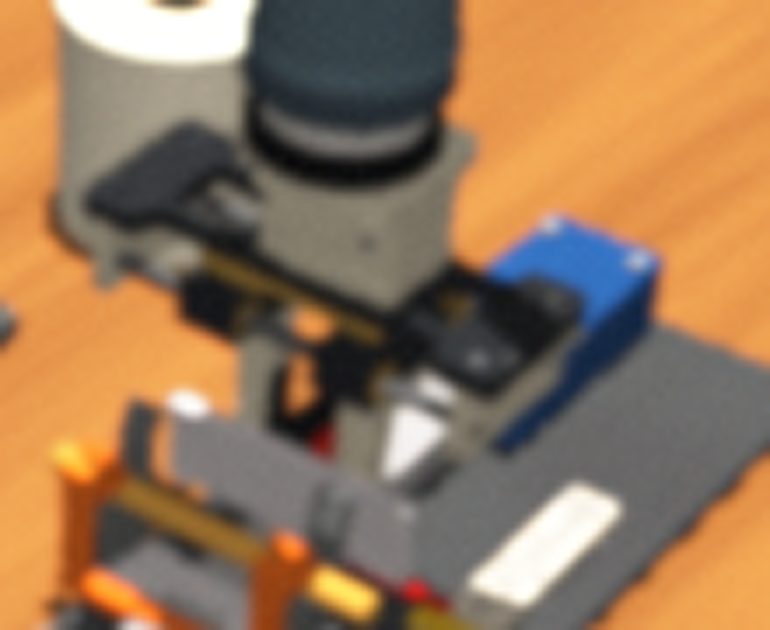

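Request:
apply_moves(increments="0 -0.02 0 0; 0 0 0 0; 0 0 0 0", squeeze=45)

```text
clock: 19.05
eef_pos: [0.5179, -0.0207, 0.0438]
orientation: [-0.001, 1.0, 0.027, 0.013]
wrist_force: [1.0, -4.8, -0.4]
width: 0.336
```

```bash
python3 go.py .5190 -.0205 .044 3;  python3 - <<'E'
from h import *
s=camera('side');t=camera('top')
crop(s,305,150,60,70,10,'pics/s15.png');crop(t,270,170,170,105,4.6,'pics/t15.png')
E
```

```text
t 19.05 pos [ 0.5179 -0.0207  0.0438] yaw 3.11 tilt [ 0.027  0.002 -1.   ] F [ 1.  -4.8 -0.4] w 0.336
units xyz [ 0.04 -0.   -0.01] turn 0.01
```

View pics/t15.png

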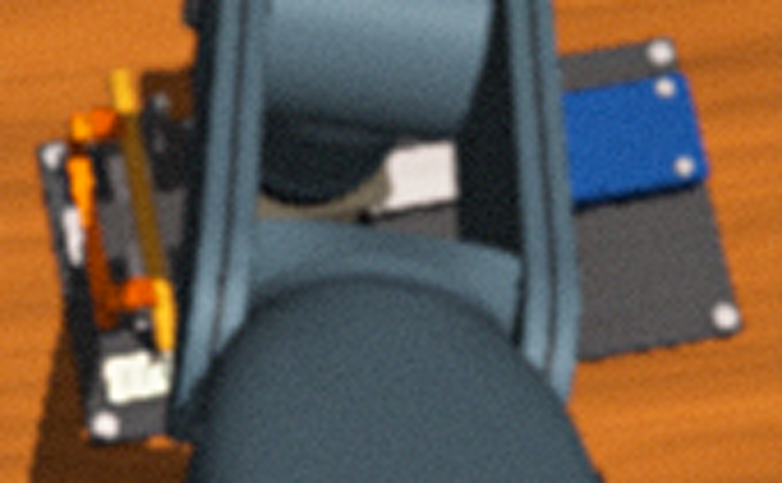

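View pics/s15.png

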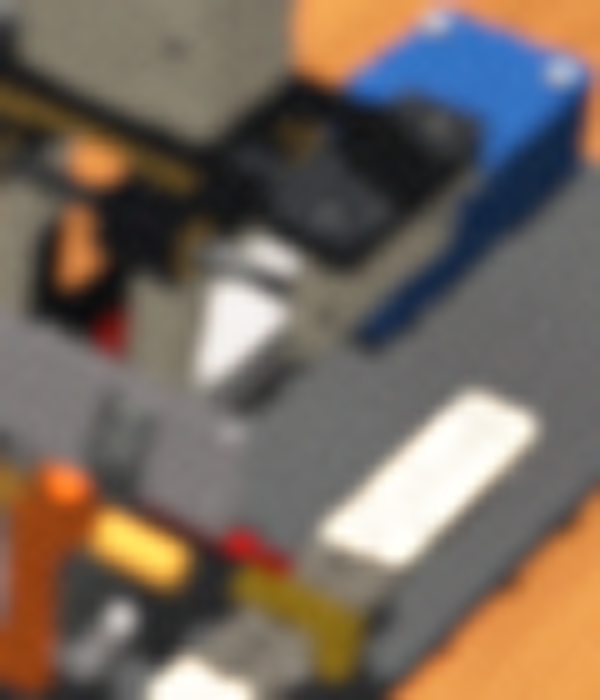

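```bash
python3 - <<'E'
from h import *
O,ax,ay=np.load('frame.npy')
t=camera('top');s=camera('side')
a=cv2.cvtColor(cv2.imread('pics/top0.png'),cv2.COLOR_BGR2RGB)
t11=cv2.resize(cv2.cvtColor(cv2.imread('pics/t11.png'),cv2.COLOR_BGR2RGB),(170,105),interpolation=cv2.INTER_AREA)
t15=t[170:275,270:440]; t0=a[170:275,270:440]
# far orange jaw arm template: from original, match in later (jaw rigid with leg)
tp=t11[17:30,33:50]
for nm,im in(('t0',t0),('t15',t15)):
    for k,f in((4,4),):
        I=cv2.resize(im,None,fx=f,fy=f,interpolation=cv2.INTER_CUBIC);T=cv2.resize(tp,None,fx=f,fy=f,interpolation=cv2.INTER_CUBIC)
        r=cv2.matchTemplate(I,T,cv2.TM_CCOEFF_NORMED);_,v,_,l=cv2.minMaxLoc(r)
        u=np.array([33+8,17+6]);w=np.array(l)/f+[8,6]
        p0=onz('top',*(u+[270,170]),.09);p1=onz('top',*(w+[270,170]),.09)
        print(nm,v,(p1-p0)@ax*1000,(p1-p0)@ay*1000)
# side: pointer
H=cv2.cvtColor(s,cv2.COLOR_RGB2HSV)
E
```

```text
t0 0.8165795803070068 0.47033631025555606 -0.7067973438566898
t15 0.7404696941375732 47.39114554377223 1.0121224237547672
```

Request:
apply_moves(increments="0 -0.03 0 0; 0 0 0 0; 0 0 0 0; 0 0 0 0")

```text
clock: 19.75
eef_pos: [0.5179, -0.02, 0.0438]
orientation: [-0.001, 1.0, 0.027, 0.014]
wrist_force: [0.8, -4.1, -0.2]
width: 0.339
```

```bash
python3 go.py .5190 -.0205 .044 3;  python3 ptr.py pics/p4.png; python3 - <<'E'
from h import *
s=camera('side');cv2.imwrite('pics/s16.png',s[:,:,::-1])
E
```

```text
t 19.75 pos [ 0.5179 -0.02    0.0438] yaw 3.11 tilt [ 0.027  0.002 -1.   ] F [ 0.8 -4.1 -0.2] w 0.339
units xyz [ 0.04  0.02 -0.01] turn 0.01
red [327 203   6   4  12] [329.  204.4]
yel [318 204   4   3   7] [319.7 205. ]
```

View pics/p4.png

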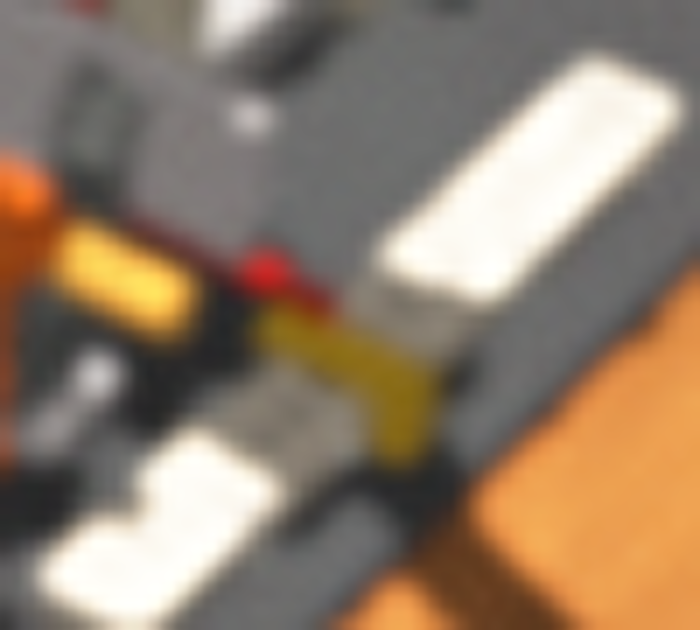

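View pics/s16.png

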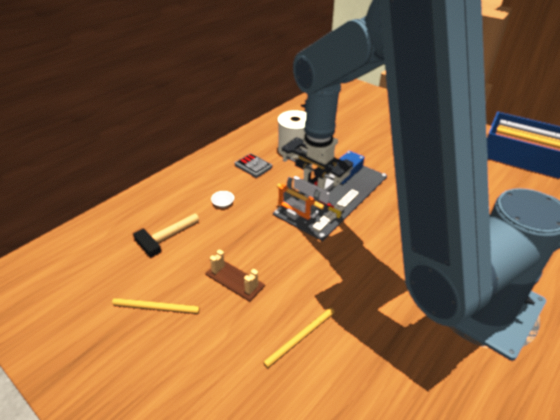

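The pointer tip is at crop (332,298), against a predicted (333,297) for the marker's x. The bench's other objects stand as before. Handing in.

```bash
python3 - <<'E'
from workcell import hand_in
print(hand_in())
E
```

```text
the job is handed in; nothing more can be done
None
```

I handed the job in at about 19.9 s. The rod is in the fork clip and released, and the leg is drawn out to the marker. The lever is squeezed shut, and the gripper still holds the leg there.

- **Rod:** I took the one from the rest, about 150 mm long; the two loose rods measured about 200 mm. After I let go, both its ends lay where a rod seated at 70 mm should. The jaw noses were back at their starting place, within about 1 mm. During seating, one press reached about 56 N on the wrist, well under its 120 N limit, and I eased off at once.
- **Leg:** it is out about 47.5 to 48.5 mm. Image matching gave 47.4 mm just before a last nudge of about 0.7 mm. The marker calls for about 48.2 mm, measured to about 1 mm. In the side view the pointer tip is within about 1 pixel (a few mm) of the predicted spot. The arm hid the marker from the top camera, so I could not check it from there.
- **Lever:** the fingers stopped at about 31.4 mm and stayed there when I raised the grip from 35 to 45 N. That fits the 32 mm closed stack.
- **Hold and other objects:** the leg held steady against a pull of 4 to 5 N. In the last side view the other things on the bench look where they were.
- **Disagreements:** the two cameras differed by 2 to 4 mm at the stop, so I used values in between. The tool was also tilted by about 1.6° at the end.

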